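Probe the three chilled tubs, cleanest first

ROBOT

A 6-joint arm with a two-finger parallel gripper is mounted at the origin on the work surface. World frame = base frame: x ahead of the robot, y to its left, z up, the work surface at z = 0. Lengths are in m, angles in rad, forces in N, time in s.
With the tool pointing down it reaches from about 0.4 to 0.825 m from the base axis. Payload 7 kg.
Tool frame: the origin (TCP) lies between the finger pads; the fingertips stand 8 mm ahead of it and the grasp point (between the pads) lies 11 mm behind it; z points along the fingers, x is the direction in which the jaws open and shut, and the axes are right-handed (so a half turn about z gives the same grasp; the last joint's range is limited). The gripper opens to 88 mm and grips with 3 to 60 N. Pads are 19 mm wide; open, the fingers measure 130 mm over their backs; the gripper's body (78 mm by 193 mm) begins 47 mm behind the grasp point.
Start: joints at [-0.824, 0.359, 0.012, 0, -1.224, -0.288], TCP at [0.299, -0.605, 0.235] pointing down, gripper open.
Joint ranges: [-3.07, 3.07], [-1.43, 2.12], [-1.02, 1.25], [-3.03, 1.67], [-3.05, -0], [-3.03, 3.03]. Speed limits (rad/s): [2.39, 2.39, 3.01, 3.14, 3.14, 3.14].

INTERFACE

Orientations are given as a rotation vector (axis times angle).
In Python, from station import manip gives the robot as it stands.
- The arm moves only by the tool play_rows, never from a script. Its argument "series" is a list of rows, each a list of 7 numbers: the closure in counts, from 0 (fully open) to 255 (shut), then the shift along the tool's x, y, z in cm, then the turn, a rotation vector about the tool's x, y, z in units of 6 degrees (1.0 is 6 degrees). A call has 1 to 8 rows; each row shifts and turns the commanded pose from where the row before left it, along the tool's axes as they then stand; what a row does not reach is not made up. A row lasts 1/12 s, in which the tool goes at most 41.7 mm and 7.16 degrees, less where a joint would pass 70% of its speed; a pose out of reach is approached as far as the arm can. A call is refused whole if a number of a shift passes 4.17 or a number of a turn 1, either way. A call with a gripper value outside its range is refused whole. The fingers move at their own pace and stop on an object; "squeeze" is the grip in N (left out, the last holds). Time passes only in rows, so rows that do not move let the fingers close. It gives the time, the measured TCP pose, the force and the opening at its end, in the units of the state.
- manip.get_state(): the state, without advancing time (a new reading comes with each control period).
- manip.capture(name): name is "side" or "top" or "wrist"; returns the picture (420x560x3 uint8, red, green, blue); there is no depth.
- manip.calibration(name): a dict with "mtx" (3x3 intrinsics, pixels), "dist_coeffs" ([k1, k2, p1, p2, k3] as OpenCV has them; the pictures are not rectified), "cam_to_world" (4x4, takes a point from camera to world coordinates). Camera axes: x right, y down, z forward; pixel columns grow to the right and rows downward; lengths in m; the calibration is good to about 2 mm. A picture is of the moment at which its call begins: read the wrist's pose just before it. calibration takes no time and is no camera call; for the wrist camera it gives the pose at the moment of the call.
- manip.finish_job(): hands the job in, once; it reports no verdict.
The state is a dict: "clock": time; "joint_pos": joint angles; "qvel": joint speeds; "effort": joint torques, N m; "eef_pos": TCP position; "orientation": TCP orientation; "wrist_force": force on the tool from outside, world axes, zero at the start; "torque": the same for the moment, N m; "finger_gap": finger opening in m.
Only numpy, scipy, OpenCV 4.12 (cv2) and the standard library are available. Lean on these libraries where they do the work, as an engineer would, in place of code of your own. Each camera call takes 0.05 s, during which the arm holds its last target.

TASK

Take the contact thermometer from its stand and check the three tubs, first the yellow, then the green, then the red one: rest its copper foot gently on the black dot in each tub so that the sprung foot gives a little, and keep it there for about a second. The plates lie at different depths and one tub stands under the rack, so feel for them and lean the probe where needed; do not press hard, do not knock the rack, and leave the other things where they are. Hang the thermometer back upright in its stand and let go.

Things in the scene. Friction and masses are not known exactly. Their poses are not given: they have to be found in the camera images.
- tub_yellow: fixed yellow round tub on the tray, 100 mm across the rim, 75 mm high, wall 3.5 mm; origin under its centre, z up. In it lies a level steel plate 82 mm across with a black dot 24 mm across at its centre. The plate rests on the contents, its face 38 to 62 mm above the origin, differently each time and not reported; it does not give. The tubs change places.
- tub_yellow_axis (a point): point in the middle of the yellow tub's mouth, at rim height (75 mm above the tub's origin); the black dot lies straight below it by 13 to 37 mm
- tub_green: fixed green round tub on the tray, 100 mm across the rim, 75 mm high, wall 3.5 mm; origin under its centre, z up. In it lies a level steel plate 82 mm across with a black dot 24 mm across at its centre. The plate rests on the contents, its face 38 to 62 mm above the origin, differently each time and not reported; it does not give. The tubs change places.
- tub_green_axis (a point): point in the middle of the green tub's mouth, at rim height (75 mm above the tub's origin); the black dot lies straight below it by 13 to 37 mm
- tub_red: fixed red round tub on the tray, 100 mm across the rim, 75 mm high, wall 3.5 mm; origin under its centre, z up. In it lies a level steel plate 82 mm across with a black dot 24 mm across at its centre. The plate rests on the contents, its face 38 to 62 mm above the origin, differently each time and not reported; it does not give. The tubs change places.
- tub_red_axis (a point): point in the middle of the red tub's mouth, at rim height (75 mm above the tub's origin); the black dot lies straight below it by 13 to 37 mm
- tray: fixed tray 300 x 300 x 6 mm under the three tubs; origin under its centre, x to its back (away from the robot), y left, z up. Two tubs stand in front, axes near x -60, y +-75 mm; one behind, axis near x +75, y 0, under a bar rack fixed to the tray: posts at x +140, y +-135, bars from x +45 to +140, y +-138 mm; on the rack beyond x +95 stock up to 220 mm high.
- rack_front (a point): underside of the rack's front bar at its middle, 171 mm above the table; bars 8 mm thick. It overhangs the dot of the back tub by about 30 mm towards the robot: an upright probe does not fit there, but one whose handle leans towards the robot (tray -x) by 28 to 42 degrees passes in front of the bar. Axes as the tray.
- probe: loose contact thermometer, about 130 g, round about its z axis (foot to handle top); origin at the foot's end. Copper ball foot 10 mm across, stem 8 mm across up to 85 mm, blue handle 28 mm across from 85 to 155 mm with a flat shoulder below. The foot is sprung: it slides up to 12 mm into the stem, 0.5 N at first, 4.7 N fully in (350 N/m), rigid beyond. Starts hanging upright in the stand.
- probe_grip (a point): centre of the probe's blue handle, 120 mm above the foot's end along the probe's axis; same axes as probe
- probe_tip (a point): centre of the copper ball foot (radius 5 mm); it moves with the sprung foot
- stand: fixed probe stand: black base 90 x 90 x 10 mm, two white walls at x +-30 mm, white top plate 70 x 70 x 12 mm, its top 107 mm above the table, with a vertical hole 19 mm across in its middle. Origin under the centre, z up. The probe's stem hangs through the hole, its shoulder rests on the plate. It stands left or right of the tray, changing places with the orange bottle.
- stand_seat (a point): centre of the hole's mouth in the stand's top plate, 107 mm above the table; when home the probe's handle centre is 35 mm above it and the foot's end 85 mm below it
- sauce: loose orange bottle, 60 mm across, 170 mm tall, green cap; origin under its centre; leave alone
- pickjar: loose small wooden jar with yellow cap, 40 mm across, 60 mm tall, on the tray under the rack; origin under its centre; leave alone
- pepper: loose small amber jar with black cap, 40 mm across, 70 mm tall, on the tray under the rack; origin under its centre; leave alone
- tumbler: loose clear tumbler, 64 mm across, 100 mm tall; origin under its centre; leave alone
- bowl: loose steel bowl, 120 mm across, 50 mm tall; origin under its centre; leave alone
- spoon: loose spoon lying on the table; leave alone
Not all that is in view belongs to the job. Leave any pink or turquoise look-alike of the probe alone.

How it is judged:
On the way, in this order (a step that is already met when the one before it is completed fails the run):
1. the probe's foot rests on the black dot in the yellow tub (ball centre within 12 mm of the tub's axis, pressing with 0.8 to 10 N) for half a second (contact force between probe and tub_yellow between 0.8 and 10 N and horizontal distance between probe_tip and tub_yellow_axis below 0.012 m), for 0.5 s.
2. the probe's foot rests on the black dot in the green tub (ball centre within 12 mm of the tub's axis, pressing with 0.8 to 10 N) for half a second (contact force between probe and tub_green between 0.8 and 10 N and horizontal distance between probe_tip and tub_green_axis below 0.012 m), for 0.5 s.
3. the probe's foot rests on the black dot in the red tub (ball centre within 12 mm of the tub's axis, pressing with 0.8 to 10 N) for half a second (contact force between probe and tub_red between 0.8 and 10 N and horizontal distance between probe_tip and tub_red_axis below 0.012 m), for 0.5 s.
At the end, for the whole second after the job is handed in: The thermometer hangs upright in its stand (within 0.12 rad, handle within 10 mm of the hole's axis, shoulder down on the plate within 6.5 mm), at rest (horizontal distance between probe_grip and stand_seat below 0.01 m and z of probe_grip in the frame of stand_seat between 0.0285 and 0.0415 m and angle between probe's own z axis and vertical below 0.12 rad and linear speed of probe below 0.02 m/s); the robot touches nothing.
It fails at once if the probe presses on the yellow tub or its plate with more than 20 N (contact force between probe and tub_yellow above 20 N).
It fails at once if the probe presses on the green tub or its plate with more than 20 N (contact force between probe and tub_green above 20 N).
It fails at once if the probe presses on the red tub or its plate with more than 20 N (contact force between probe and tub_red above 20 N).
It fails at once if the rack or tray is knocked with more than 15 N (contact force between any of probe, the fingers, the arm and tray above 15 N).
It fails at once if another thing is moved by more than 30 mm (distance of any of sauce, pickjar, pepper, tumbler, bowl, spoon from where it was at the start of the episode above 0.03 m).
It also fails if it takes over 70 s, if anything falls off the work surface, if the arm or the gripper's body presses on something with over 40 N, if the wrist force passes 120 N, or if a joint passes its speed limit or range.

## Working session

There is one attempt and no reset: what is moved stays moved. The work goes in short steps, Python scripts to look and compute and a tool call to move; the robot and the scene stay as the last step left them, time stands still between calls to the robot, and variables do not carry over. Pictures are saved under pics/ and viewed, and the job is handed in when it is done.

Besides the shell and the picture viewer there is one more tool, called after "Call:" by a JSON object that holds its "fn" and its "kwargs", one argument or row to a line. play_rows: Moves the arm, as the interface text tells. Its arguments: {"type":"object","properties":{"series":{"type":"array","items":{"type":"array","items":{"type":"number"}}},"squeeze":{"type":"number"}},"required":["series"]}

```bash
ls; mkdir -p pics
python3 - <<'E'
from station import manip
import cv2
print(manip.get_state())
for n in ("side","top","wrist"):
    c=manip.calibration(n); print(n,c)
    cv2.imwrite(f"pics/{n}0.png",manip.capture(n)[:,:,::-1])
E
```

```text
pics
{'clock': 0.0, 'joint_pos': array([-8.23916304e-01,  3.59355012e-01,  1.10462071e-02, -3.47290859e-04,
       -1.22410117e+00, -2.88100841e-01]), 'qvel': array([ 0.00016981,  0.00015702, -0.00134493, -0.00149363, -0.00026474,
       -0.00089095]), 'effort': array([-1.61707278e-03, -5.82711732e+01,  2.93049073e+01,  6.99695528e+00,
        6.77060147e-03, -2.00475574e-04]), 'eef_pos': array([ 0.29868533, -0.60477874,  0.2336383 ]), 'orientation': array([-1.65751521e+00, -2.66702352e+00, -1.16504926e-03]), 'wrist_force': array([-0.67436057,  0.27353695,  0.38131992]), 'torque': array([-0.0191306 ,  0.01258033,  0.03322164]), 'finger_gap': 0.0876565489296511}
side {'mtx': array([[420.2749746 ,   0.        , 278.88871089],
       [  0.        , 420.2749746 , 210.91022305],
       [  0.        ,   0.        ,   1.        ]]), 'dist_coeffs': array([0.01358208, 0.        , 0.        , 0.        , 0.        ]), 'cam_to_world': array([[-0.94566517, -0.23366003,  0.22609816,  0.27173019],
       [-0.32513356,  0.68461588, -0.65237203,  0.75758692],
       [-0.00235712, -0.69043761, -0.723
[... 512 characters left out ...]
01e-02],
       [-4.70696448e-03, -1.44160322e-01, -9.89543150e-01,
         1.29570998e+00],
       [ 0.00000000e+00,  0.00000000e+00,  0.00000000e+00,
         1.00000000e+00]])}
wrist {'mtx': array([[292.36128698,   0.        , 277.29730117],
       [  0.        , 292.36128698, 208.45491883],
       [  0.        ,   0.        ,   1.        ]]), 'dist_coeffs': array([-0.04995583,  0.        ,  0.        ,  0.        ,  0.        ]), 'cam_to_world': array([[-0.44219054,  0.86024699,  0.25385556,  0.23033987],
       [ 0.8969188 ,  0.4234631 ,  0.12734075, -0.63843561],
       [ 0.00204603,  0.2839967 , -0.95882307,  0.38361652],
       [ 0.        ,  0.        ,  0.        ,  1.        ]])}
```

View pics/side0.png

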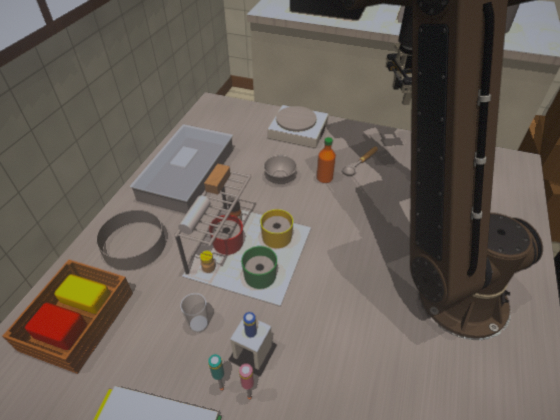

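View pics/top0.png

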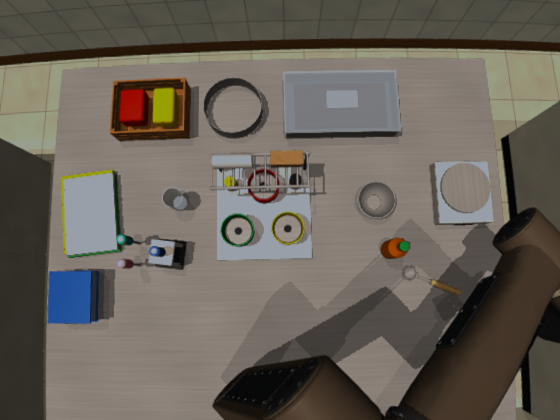

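View pics/wrist0.png

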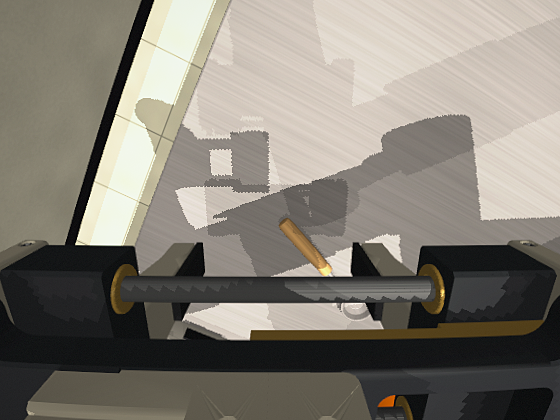

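```bash
cat > h.py <<'E'
import numpy as np, cv2
from station import manip
def cal(n):
    c=manip.calibration(n); return np.array(c["mtx"]),np.array(c["dist_coeffs"]),np.array(c["cam_to_world"])
def ray(n,p,c=None):
    K,D,T=c or cal(n)
    u=cv2.undistortPoints(np.array(p,float).reshape(-1,1,2),K,D).reshape(-1,2)
    d=np.c_[u,np.ones(len(u))]@T[:3,:3].T
    return T[:3,3],d
def plane(n,p,z,c=None):
    o,d=ray(n,p,c); return o+d*((z-o[2])/d[:,2])[:,None]
def proj(n,P,c=None):
    K,D,T=c or cal(n); R=T[:3,:3].T; t=-R@T[:3,3]
    return cv2.projectPoints(np.array(P,float).reshape(-1,1,3),cv2.Rodrigues(R)[0],t,K,D)[0].reshape(-1,2)
def tri(ns,ps,cs=None):
    A=np.zeros((3,3));b=np.zeros(3);rs=[]
    for i,(n,p) in enumerate(zip(ns,ps)):
        o,d=ray(n,p,cs[i] if cs else None); d=d[0]/np.linalg.norm(d[0]); M=np.eye(3)-np.outer(d,d); A+=M;b+=M@o; rs.append((o,M))
    x=np.linalg.solve(A,b); return x,[np.linalg.norm(M@(x-o)) for o,M in rs]
def crop(im,x0,y0,x1,y1,s,name):
    cv2.imwrite("pics/"+name,cv2.resize(im[y0:y1,x0:x1],None,fx=s,fy=s,interpolation=cv2.INTER_CUBIC))
E
python3 - <<'E'
from h import *
t=cv2.imread("pics/top0.png"); s=cv2.imread("pics/side0.png")
crop(t,100,140,330,275,3.4,"top0c.png"); crop(s,165,165,325,400,2.5,"side0c.png")
for n,im in(("top",t),("side",s)):
    hsv=cv2.cvtColor(im,cv2.COLOR_BGR2HSV)
    for nm,lo,hi in(("yellow",(20,120,60),(33,255,255)),("green",(50,100,30),(80,255,255)),("red",(170,120,40),(180,255,255)),("red0",(0,150,40),(5,255,255)),("blue",(108,110,40),(130,255,255))):
        m=cv2.inRange(hsv,lo,hi)
        c,_=cv2.findContours(m,cv2.RETR_EXTERNAL,cv2.CHAIN_APPROX_NONE)
        for k in c:
            if cv2.contourArea(k)>60: print(n,nm,cv2.contourArea(k),cv2.boundingRect(k))
E
```

```text
top yellow 796.5 (271, 212, 34, 33)
top yellow 63.5 (224, 176, 9, 11)
top yellow 212.5 (61, 169, 53, 86)
top yellow 791.0 (152, 87, 24, 40)
top green 66.5 (399, 241, 10, 10)
top green 800.5 (221, 214, 33, 32)
top green 74.0 (114, 173, 6, 61)
top red0 65.5 (249, 189, 30, 14)
top red0 922.5 (119, 89, 30, 37)
top blue 2231.5 (48, 271, 51, 53)
top blue 62.0 (149, 246, 10, 10)
side yellow 84.5 (93, 389, 19, 31)
side yellow 1366.5 (54, 274, 56, 40)
side yellow 113.5 (200, 250, 13, 14)
side yellow 958.5 (261, 209, 32, 39)
side red0 1605.0 (25, 303, 55, 47)
```

View pics/top0c.png

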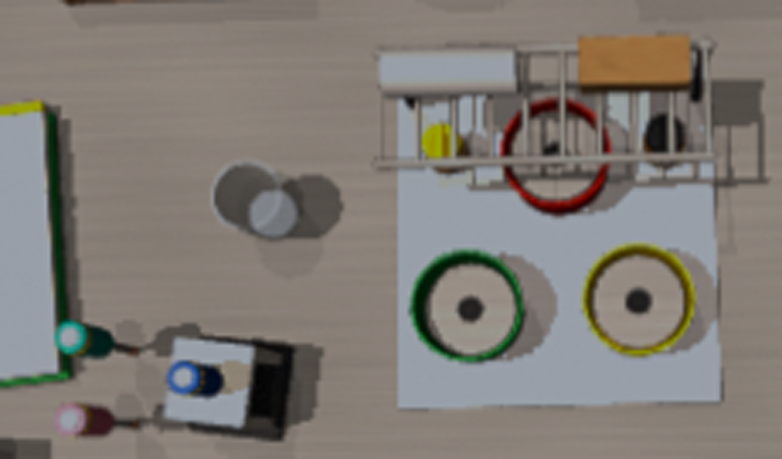

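View pics/side0c.png

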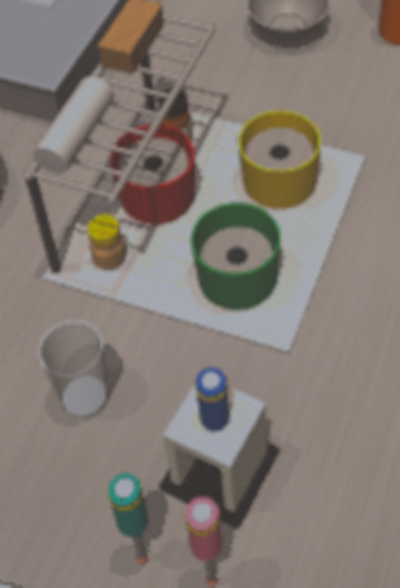

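Run:
```python
from h import *
t=cv2.imread("pics/top0.png"); s=cv2.imread("pics/side0.png")
def dot(im,x,y,r=9,th=70):
    g=cv2.cvtColor(im,cv2.COLOR_BGR2GRAY)[y-r:y+r+1,x-r:x+r+1].astype(float)
    bg=np.median(g); w=np.clip((bg-g)/(bg-g.min())-0.35,0,None)
    yy,xx=np.mgrid[y-r:y+r+1,x-r:x+r+1]; m=(xx-x)**2+(yy-y)**2<=r*r; w=w*m
    return (xx*w).sum()/w.sum(),(yy*w).sum()/w.sum()
for nm,a,b in(("yellow",(288,228),(277,226)),("green",(238,231),(260,268)),("red",(263,185),(226,230))):
    pa=dot(t,*a,r=7);pb=dot(s,*b,r=7); print(nm,np.round(pa,1),np.round(pb,1),tri(["top","side"],[pa,pb]))
C=lambda x,y:(100+x/3.4,140+y/3.4)
S=lambda x,y:(165+x/2.5,165+y/2.5)
for nm,a,b in(("probe top",C(184,378),S(211,380)),("turq top",C(71,337),S(125,488)),("pink top",C(70,420),S(204,513))):
    print(nm,tri(["top","side"],[a,b]))
print("plate corners top", plane("top",[C(171,338),C(256,347),C(165,416),C(249,427)],.107))
print("base", plane("top",[C(294,345),C(280,440)],.010))
print("plate corners side", plane("side",[S(196,384),S(265,403),S(166,433),S(233,460)],.107))
print("tray top",plane("top",[C(398,409),C(721,401)],.006))
print("tray side",plane("side",[S(363,157),S(289,350)],.006))
# rim
print("rimY", plane("top",[C(639,245),C(639,355),C(583,300),C(695,300)],.075))
print("rimG", plane("top",[C(468,250),C(468,361),C(411,306),C(525,306)],.075))
print("rimR", plane("top",[C(556,97),C(556,214),C(500,155),C(611,155)],.075))
print("bar",plane("top",[C(375,163),C(718,158)],.179))
```

```text
yellow [287.3 228.2] [276.4 225.4] (array([ 0.5550449 , -0.03664294,  0.06007424]), [np.float64(1.964221900961574e-05), np.float64(1.9642219009457833e-05)])
green [237.9 230.5] [259.4 267.1] (array([0.55296166, 0.11517991, 0.04664311]), [np.float64(0.00021351067396464232), np.float64(0.00021351067396499802)])
red [261.5 184.2] [226.1 230.2] (array([0.6889917 , 0.03811712, 0.07035957]), [np.float64(0.0025250425096648263), np.float64(0.0025250425096650974)])
probe top (array([0.48745411, 0.33428067, 0.1756293 ]), [np.float64(0.0005190111369433493), np.float64(0.000519011136943507)])
turq top (array([0.52468813, 0.4394853 , 0.15252518]), [np.float64(0.00013835831837227068), np.float64(0.0001383583183723281)])
pink top (array([0.45459617, 0.43810698, 0.15308934]), [np.float64(0.0005505533037367133), np.float64(0.0005505533037367903)])
plate corners top [[0.52617757 0.36839283 0.107     ]
 [0.51680342 0.29327804 0.107     ]
 [0.45883083 0.37254026 0.107     ]
 [0.44815604 0.29877072 0.107     ]]
base [[0.5260977  0.28348366 0.01      ]
 [0.43824211 0.29614904 0.01      ]]
plate corners si
[... 181 characters left out ...]
6  0.006     ]
 [ 0.46516758 -0.11255717  0.006     ]]
tray side [[ 0.46656087 -0.10703472  0.006     ]
 [ 0.46550641  0.18696825  0.006     ]]
rimY [[ 0.60238423 -0.03982134  0.075     ]
 [ 0.50466654 -0.03729068  0.075     ]
 [ 0.55449168  0.01090737  0.075     ]
 [ 0.55202376 -0.08799583  0.075     ]]
rimG [[0.60170853 0.11230716 0.075     ]
 [0.5029858  0.11319893 0.075     ]
 [0.55284574 0.16337158 0.075     ]
 [0.55041815 0.06226375 0.075     ]]
rimR [[ 0.73954858  0.03163846  0.075     ]
 [ 0.6321916   0.03342798  0.075     ]
 [ 0.68727505  0.08285417  0.075     ]
 [ 0.68467269 -0.01683594  0.075     ]]
bar [[ 0.66029096  0.17673419  0.179     ]
 [ 0.65711483 -0.10543109  0.179     ]]
```

Call:
{"fn": "play_rows", "kwargs": {
  "series": [
    [0,0,0,-1,0,0,0.876],
    [0,0,0,-1,0,0,0.876],
    [0,0,0,-1,0,0,0.876],
    [0,0,0,-1,0,0,0.876],
    [0,0,0,-1,0,0,0.876]
  ],
  "squeeze": 30
}}

```text
clock: 0.57
eef_pos: [0.2988, -0.605, 0.2846]
orientation: [-2.226, -2.216, -0.0]
wrist_force: [0.7, -0.1, 0.7]
finger_gap: 0.0874
```

Call:
{"fn": "play_rows", "kwargs": {
  "series": [
    [0,3.6,1.9,0,0,0,0],
    [0,3.6,1.9,0,0,0,0],
    [0,3.6,1.9,0,0,0,0],
    [0,3.6,1.9,0,0,0,0],
    [0,3.6,1.9,0,0,0,0],
    [0,3.6,1.9,0,0,0,0],
    [0,3.6,1.9,0,0,0,0],
    [0,3.6,1.9,0,0,0,0]
  ]
}}

```text
clock: 1.23
eef_pos: [0.4512, -0.3152, 0.2846]
orientation: [-2.221, -2.221, -0.0]
wrist_force: [1.0, -0.8, -0.5]
finger_gap: 0.0876
```

Call:
{"fn": "play_rows", "kwargs": {
  "series": [
    [0,3.6,0.2,0,0,0,0],
    [0,3.6,0.2,0,0,0,0],
    [0,3.6,0.2,0,0,0,0],
    [0,3.6,0.2,0,0,0,0],
    [0,3.6,0.2,0,0,0,0],
    [0,3.6,0.2,0,0,0,0],
    [0,3.6,0.2,0,0,0,0],
    [0,3.6,0.2,0,0,0,0]
  ]
}}

```text
clock: 1.9
eef_pos: [0.4663, -0.0275, 0.2847]
orientation: [2.221, 2.222, 0.001]
wrist_force: [-0.4, -0.3, 1.0]
finger_gap: 0.0879
```

Call:
{"fn": "play_rows", "kwargs": {
  "series": [
    [0,3.6,0.2,0,0,0,0],
    [0,3.6,0.2,0,0,0,0],
    [0,3.6,0.2,0,0,0,0],
    [0,3.6,0.2,0,0,0,0],
    [0,3.6,0.2,0,0,0,0],
    [0,3.6,0.2,0,0,0,0],
    [0,3.6,0.2,0,0,0,0],
    [0,3.6,0.2,0,0,0,0]
  ]
}}

```text
clock: 2.57
eef_pos: [0.4823, 0.2606, 0.2845]
orientation: [-2.221, -2.222, 0.0]
wrist_force: [1.4, 0.2, 0.8]
finger_gap: 0.0879
```

Call:
{"fn": "play_rows", "kwargs": {
  "series": [
    [0,3.6,0.2,0,0,0,0],
    [0,3.6,0.2,0,0,0,0],
    [0,0,0,0,0,0,0]
  ]
}}

```text
clock: 2.82
eef_pos: [0.4868, 0.3359, 0.2831]
orientation: [-2.218, -2.225, 0.001]
wrist_force: [0.1, -0.8, -0.5]
finger_gap: 0.0872
```

Run:
```python
from h import *
c=cal("wrist"); w=manip.capture("wrist")[:,:,::-1]; cv2.imwrite("pics/w1.png",w); cv2.imwrite("pics/s1.png",manip.capture("side")[:,:,::-1]); cv2.imwrite("pics/t1.png",manip.capture("top")[:,:,::-1])
print(manip.get_state()["eef_pos"]); print(proj("wrist",[[.4875,.334,.177],[.4875,.334,.107]],c)); np.savez("w1.npz",*c)
```

```text
[0.48642014 0.33095615 0.28384586]
[[274.54199229 209.95754764]
 [275.13223392 192.31985607]]
```

View pics/w1.png

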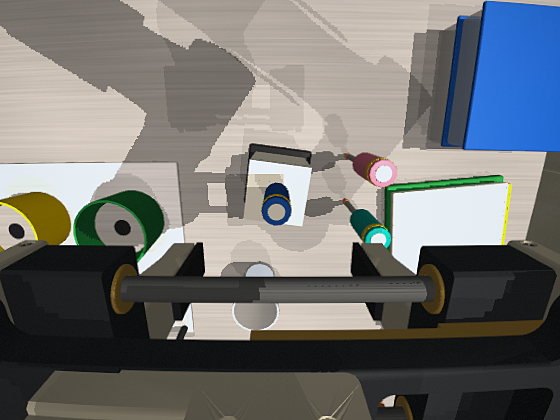

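Run:
```python
from h import *
f=np.load("w1.npz"); c=tuple(f[k] for k in f.files)
w=cv2.imread("pics/w1.png"); crop(w,230,130,420,260,4,"w1c.png")
print(plane("wrist",[(276,212)],.177,c))
for i in range(4): 
  s=manip.get_state(); print(s["eef_pos"],s["clock"])
```

```text
[[0.48945147 0.33533552 0.177     ]]
[0.48642014 0.33095615 0.28384586] 2.9667
[0.48642014 0.33095615 0.28384586] 2.9667
[0.48642014 0.33095615 0.28384586] 2.9667
[0.48642014 0.33095615 0.28384586] 2.9667
```

View pics/w1c.png

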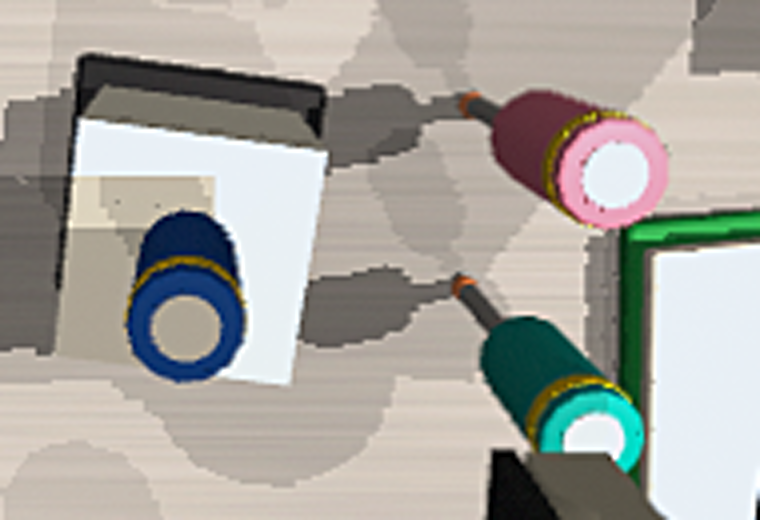

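Call:
{"fn": "play_rows", "kwargs": {
  "series": [
    [0,0,0.1,-0.0,0,0,0],
    [0,0,0,2.1,0,0,0],
    [0,0,0,2.1,0,0,0],
    [0,0,0,2.1,0,0,0],
    [0,0,0,2.1,0,0,0],
    [0,0,0,2.1,0,0,0],
    [0,0,0,2.1,0,0,0],
    [0,0,0,2.1,0,0,0]
  ]
}}

```text
clock: 3.63
eef_pos: [0.4881, 0.3296, 0.1374]
orientation: [-2.223, -2.22, -0.002]
wrist_force: [0.3, 0.6, -0.3]
finger_gap: 0.0878
```

Call:
{"fn": "play_rows", "kwargs": {
  "series": [
    [0,0,0,0,0,0,0],
    [0,0,0,0,0,0,0],
    [100,0,0,0,0,0,0],
    [150,0,0,0,0,0,0],
    [150,0,0,0,0,0,0]
  ]
}}

```text
clock: 4.05
eef_pos: [0.4884, 0.3313, 0.1392]
orientation: [-2.221, -2.221, -0.004]
wrist_force: [-0.4, 0.7, -0.3]
finger_gap: 0.0729
```

Call:
{"fn": "play_rows", "kwargs": {
  "series": [
    [150,0.2,0,0.1,0,0,0],
    [200,0,0,0,0,0,0],
    [255,0,0,0,0,0,0],
    [255,0,0,0,0,0,0],
    [255,0,0,0,0,0,0],
    [255,0,0,0,0,0,0],
    [255,0,0,0,0,0,0],
    [255,0,0,0,0,0,0]
  ]
}}

```text
clock: 4.72
eef_pos: [0.4879, 0.333, 0.1366]
orientation: [-2.221, -2.222, -0.0]
wrist_force: [-1.0, 0.5, 0.6]
finger_gap: 0.0274
```

Call:
{"fn": "play_rows", "kwargs": {
  "series": [
    [255,0,0,0,0,0,0],
    [255,0,0,0,0,0,0],
    [255,0,0,0,0,0,0],
    [255,0,0,0,0,0,0],
    [255,0,0,0,0,0,0]
  ]
}}

```text
clock: 5.13
eef_pos: [0.4878, 0.3329, 0.1366]
orientation: [-2.221, -2.222, -0.0]
wrist_force: [0.6, 0.1, 0.2]
finger_gap: 0.0275
```

Call:
{"fn": "play_rows", "kwargs": {
  "series": [
    [255,0,0,-1,0,0,0],
    [255,0,0,-2,0,0,0],
    [255,0,0,-2,0,0,0],
    [255,0,0,-2,0,0,0],
    [255,0,0,-2,0,0,0],
    [255,0,0,-2,0,0,0],
    [255,0,0,-1,0,0,0],
    [255,0,0,0,0,0,0]
  ]
}}

```text
clock: 5.8
eef_pos: [0.4886, 0.3334, 0.2595]
orientation: [2.221, 2.222, 0.007]
wrist_force: [1.1, -0.2, -1.7]
finger_gap: 0.0277
```

Run:
```python
from h import *
for k in("wrist","side","top"): cv2.imwrite(f"pics/{k}2.png",manip.capture(k)[:,:,::-1])
crop(cv2.imread("pics/side2.png"),170,200,370,400,3,"side2c.png")
s=manip.get_state(); print(s["eef_pos"],s["wrist_force"])
```

```text
[0.48718442 0.33237059 0.25533986] [ 0.27637432 -0.43608691 -1.02147858]
```

View pics/side2c.png

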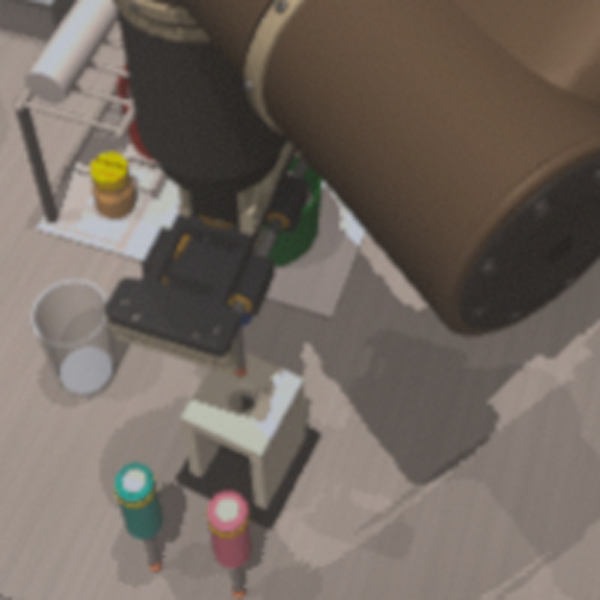

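View pics/wrist2.png

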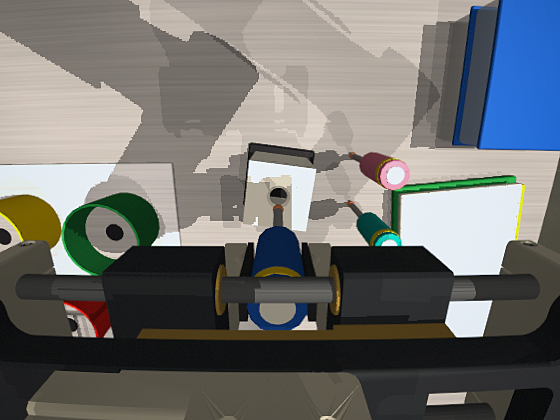

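Run:
```python
from h import *
w=cv2.imread("pics/wrist2.png"); crop(w,220,140,340,260,5,"w2c.png")
print(plane("wrist",[(277.5,208)],.257-.1146+.005), plane("wrist",[(278,196)],.107))
```

```text
[[0.48646377 0.33315719 0.1474    ]] [[0.48515753 0.33366724 0.107     ]]
```

View pics/w2c.png

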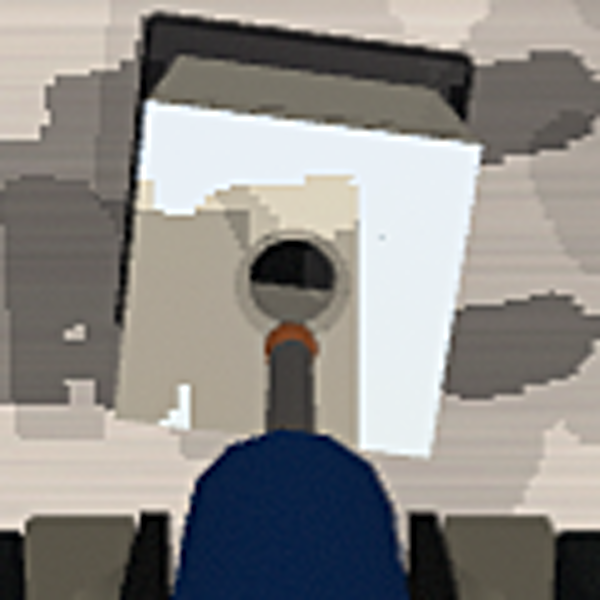

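Call:
{"fn": "play_rows", "kwargs": {
  "series": [
    [255,-1.5,0.25,0,0,0,0],
    [255,-3,0.54,0,0,0,0],
    [255,-3,0.54,0,0,0,0],
    [255,-3,0.54,0,0,0,0],
    [255,-3,0.54,0,0,0,0],
    [255,-3,0.54,0,0,0,0],
    [255,-3,0.54,0,0,0,0],
    [255,-3,0.54,0,0,0,0]
  ]
}}

```text
clock: 6.62
eef_pos: [0.5274, 0.1056, 0.2553]
orientation: [-2.221, -2.221, 0.003]
wrist_force: [0.4, -0.1, -1.3]
finger_gap: 0.0275
```

Call:
{"fn": "play_rows", "kwargs": {
  "series": [
    [255,-3,0.54,0,0,0,0],
    [255,-3,0.54,0,0,0,0],
    [255,-3,0.54,0,0,0,0],
    [255,-3,0.54,0,0,0,0],
    [255,-2.5,0.46,0,0,0,0],
    [255,0,0,0,0,0,0],
    [255,0,0,0,0,0,0]
  ]
}}

```text
clock: 7.2
eef_pos: [0.5535, -0.0389, 0.2551]
orientation: [-2.223, -2.217, 0.003]
wrist_force: [-0.7, -0.3, -1.1]
finger_gap: 0.0275
```

```bash
cat > look.py <<'E'
import sys
from h import *
c=cal("wrist"); w=manip.capture("wrist")[:,:,::-1]; n=sys.argv[1]
cv2.imwrite(f"pics/{n}.png",w); np.savez(n+".npz",*c)
crop(w,200,120,360,280,4,n+"c.png")
s=manip.get_state(); print(s["clock"],s["eef_pos"],s["orientation"],s["wrist_force"],s["finger_gap"])
E
python3 look.py y1
```

```text
7.25 [ 0.55358303 -0.03799841  0.25530228] [-2.22232662 -2.21864046  0.00279097] [ 0.11524735  0.11471652 -1.38389344] 0.027568359889349008
```

View pics/y1c.png

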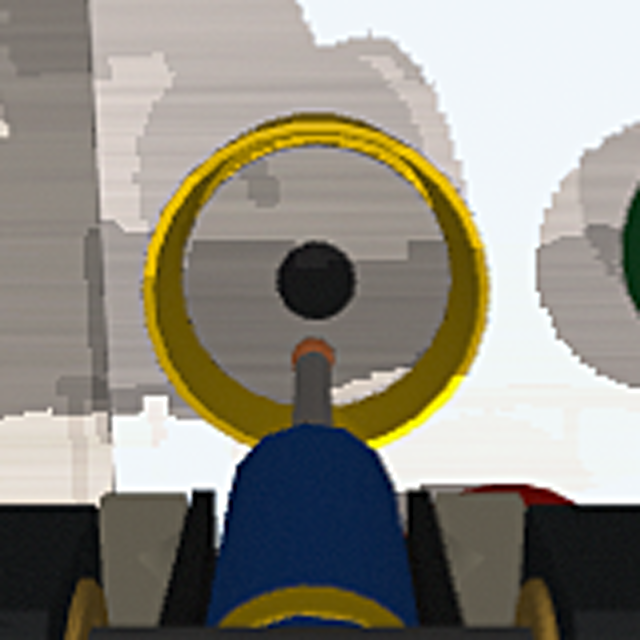

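```bash
cat > pl.py <<'E'
import sys
from h import *
f=np.load(sys.argv[1]+".npz"); c=tuple(f[k] for k in f.files)
for a in sys.argv[2:]:
    x,y,z=map(float,a.split(",")); print(a,np.round(plane("wrist",[(200+x/4-.375,120+y/4-.375)],z,c),4))
E
python3 pl.py y1 313,353,.146 316,281,.06 316,281,.05 316,112,.075 316,450,.075 146,290,.075 488,290,.075 316,112,.081 316,450,.081 146,290,.081 488,290,.081
```

```text
313,353,.146 [[ 0.5529 -0.0377  0.146 ]]
316,281,.06 [[ 0.5553 -0.0367  0.06  ]]
316,281,.05 [[ 0.5575 -0.0367  0.05  ]]
316,112,.075 [[ 0.5038 -0.0367  0.075 ]]
316,450,.075 [[ 0.604  -0.0369  0.075 ]]
146,290,.075 [[ 0.5544 -0.086   0.075 ]]
488,290,.075 [[0.5547 0.0131 0.075 ]]
316,112,.081 [[ 0.5033 -0.0367  0.081 ]]
316,450,.081 [[ 0.6017 -0.0369  0.081 ]]
146,290,.081 [[ 0.553  -0.0852  0.081 ]]
488,290,.081 [[0.5533 0.0122 0.081 ]]
```

Call:
{"fn": "play_rows", "kwargs": {
  "series": [
    [255,0.1,0.1,0.6,0,0,0],
    [255,0,0,1.2,0,0,0],
    [255,0,0,1.2,0,0,0],
    [255,0,0,1.2,0,0,0],
    [255,0,0,1.2,0,0,0],
    [255,0,0,1.0,0,0,0],
    [255,0,0,0.3,0,0,0],
    [255,0,0,0,0,0,0]
  ]
}}

```text
clock: 7.92
eef_pos: [0.5547, -0.0356, 0.1884]
orientation: [-2.219, -2.222, 0.003]
wrist_force: [0.2, -0.7, -0.2]
finger_gap: 0.0273
```

Call:
{"fn": "play_rows", "kwargs": {
  "series": [
    [255,0,0,0,0,0,0],
    [255,0,0,0.3,0,0,0],
    [255,0,0,0.0,0,0,0]
  ]
}}

```text
clock: 8.17
eef_pos: [0.5555, -0.036, 0.1867]
orientation: [2.221, 2.221, 0.001]
wrist_force: [0.4, 0.1, -1.2]
finger_gap: 0.0274
```

```bash
python3 look.py y2
```

```text
8.2167 [ 0.55542442 -0.03609663  0.18681485] [2.22115302e+00 2.22143670e+00 7.14078969e-04] [-0.08100012 -0.65196795 -0.52288322] 0.02755055451287924
```

View pics/y2c.png

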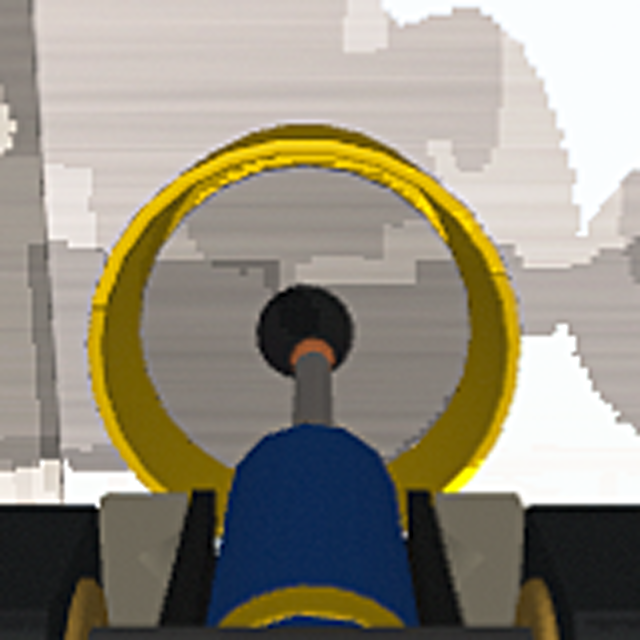

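Call:
{"fn": "play_rows", "kwargs": {
  "series": [
    [255,-0.15,0,0.3,0,0,0],
    [255,0,0,0.4,0,0,0],
    [255,0,0,0,0,0,0]
  ]
}}

```text
clock: 8.47
eef_pos: [0.5548, -0.0378, 0.1787]
orientation: [-2.221, -2.221, 0.001]
wrist_force: [-0.2, -0.3, -1.5]
finger_gap: 0.0277
```

Call:
{"fn": "play_rows", "kwargs": {
  "series": [
    [255,0,0,0.2,0,0,0],
    [255,0,0,0,0,0,0]
  ]
}}

```text
clock: 8.63
eef_pos: [0.5551, -0.0377, 0.1771]
orientation: [-2.221, -2.221, 0.001]
wrist_force: [0.0, 1.1, -0.8]
finger_gap: 0.0276
```

Call:
{"fn": "play_rows", "kwargs": {
  "series": [
    [255,0,0,0.2,0,0,0],
    [255,0,0,0,0,0,0]
  ]
}}

```text
clock: 8.8
eef_pos: [0.5552, -0.0377, 0.1753]
orientation: [-2.221, -2.221, 0.0]
wrist_force: [0.0, -0.7, -1.4]
finger_gap: 0.0275
```

```bash
python3 look.py y3
```

```text
8.85 [ 0.55526413 -0.03765745  0.17537811] [-2.22116884e+00 -2.22146092e+00  4.21018616e-04] [-0.98804588  0.09819672 -0.78560265] 0.02722830672130098
```

View pics/y3c.png

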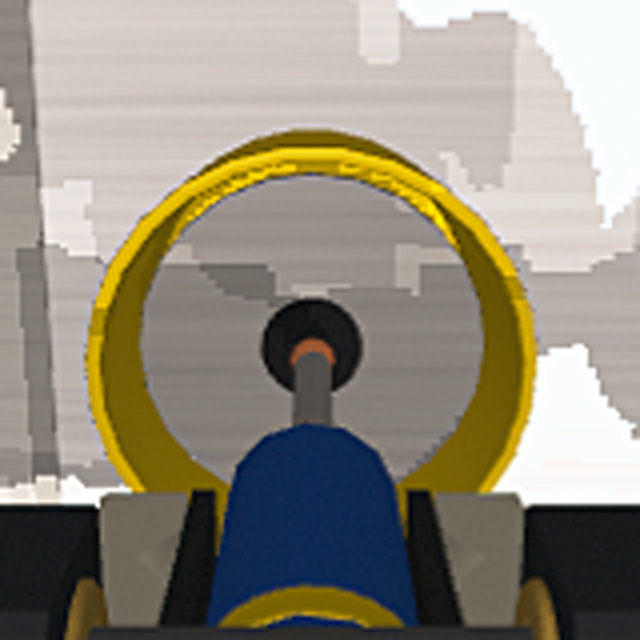

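Call:
{"fn": "play_rows", "kwargs": {
  "series": [
    [255,0,0,0.2,0,0,0],
    [255,0,0,0,0,0,0]
  ]
}}

```text
clock: 9.02
eef_pos: [0.5554, -0.0376, 0.1734]
orientation: [2.221, 2.222, 0.0]
wrist_force: [0.3, -0.2, -0.2]
finger_gap: 0.0277
```

Call:
{"fn": "play_rows", "kwargs": {
  "series": [
    [255,0,0,0.2,0,0,0],
    [255,0,0,0,0,0,0]
  ]
}}

```text
clock: 9.18
eef_pos: [0.5554, -0.0376, 0.1714]
orientation: [2.221, 2.222, 0.0]
wrist_force: [0.5, 0.3, -0.3]
finger_gap: 0.0278
```

Call:
{"fn": "play_rows", "kwargs": {
  "series": [
    [255,0,0,0.2,0,0,0],
    [255,0,0,0,0,0,0]
  ]
}}

```text
clock: 9.35
eef_pos: [0.5554, -0.0376, 0.1694]
orientation: [2.221, 2.222, 0.0]
wrist_force: [-0.0, 0.3, 1.1]
finger_gap: 0.0276
```

Call:
{"fn": "play_rows", "kwargs": {
  "series": [
    [255,0,0,0.1,0,0,0],
    [255,0,0,0,0,0,0],
    [255,0,0,0,0,0,0],
    [255,0,0,0,0,0,0]
  ]
}}

```text
clock: 9.68
eef_pos: [0.5555, -0.0376, 0.1687]
orientation: [2.221, 2.221, 0.0]
wrist_force: [0.5, -0.8, 0.8]
finger_gap: 0.0273
```

Call:
{"fn": "play_rows", "kwargs": {
  "series": [
    [255,0,0,0,0,0,0],
    [255,0,0,0,0,0,0],
    [255,0,0,0,0,0,0]
  ]
}}

```text
clock: 9.93
eef_pos: [0.5554, -0.0376, 0.1686]
orientation: [2.221, 2.221, 0.0]
wrist_force: [-0.1, 0.8, 1.8]
finger_gap: 0.0275
```

Call:
{"fn": "play_rows", "kwargs": {
  "series": [
    [255,0,0,0,0,0,0],
    [255,0,0,0,0,0,0]
  ]
}}

```text
clock: 10.1
eef_pos: [0.5554, -0.0376, 0.1686]
orientation: [2.221, 2.222, 0.0]
wrist_force: [0.1, 0.8, 0.6]
finger_gap: 0.0277
```

```bash
python3 look.py y4
```

```text
10.15 [ 0.55543775 -0.03764936  0.16863821] [2.22120801e+00 2.22145418e+00 3.01619495e-04] [ 0.17203049 -0.25950585  1.7824654 ] 0.027480748739095284
```

View pics/y4c.png

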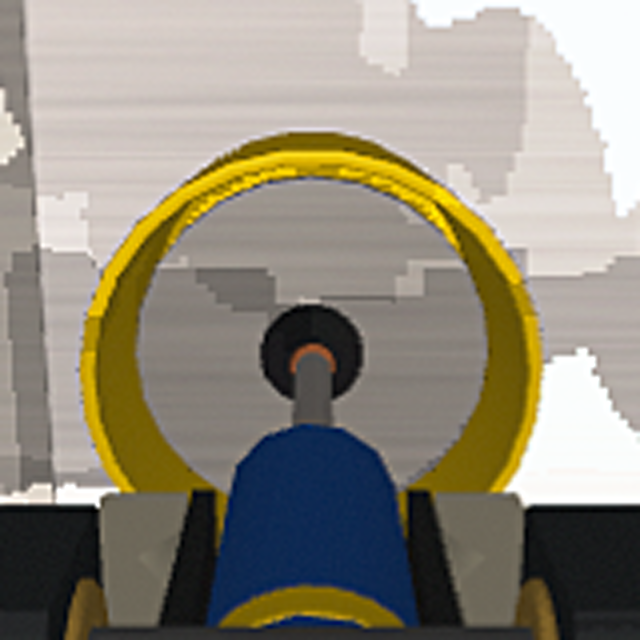

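Call:
{"fn": "play_rows", "kwargs": {
  "series": [
    [255,0,0,0,0,0,0],
    [255,0,0,0,0,0,0],
    [255,0,0,0,0,0,0],
    [255,0,0,-0.5,0,0,0],
    [255,0,0,-1,0,0,0],
    [255,0,0,-1.5,0,0,0],
    [255,0,0,-2,0,0,0],
    [255,0,0,-1,0,0,0]
  ]
}}

```text
clock: 10.82
eef_pos: [0.5558, -0.0378, 0.2312]
orientation: [2.22, 2.221, 0.002]
wrist_force: [1.4, 0.4, -0.2]
finger_gap: 0.0274
```

Call:
{"fn": "play_rows", "kwargs": {
  "series": [
    [255,1.5,-0.0,0,0,0,0],
    [255,3,-0.1,0,0,0,0],
    [255,3,-0.1,0,0,0,0],
    [255,3,0,0,0,0,0],
    [255,3,0,0,0,0,0],
    [255,1.6,0,0,0,0,0],
    [255,0,0,0,0,0,0],
    [255,0,0,0,0,0,0]
  ]
}}

```text
clock: 11.48
eef_pos: [0.553, 0.1142, 0.2286]
orientation: [-2.219, -2.223, 0.001]
wrist_force: [-0.7, -1.2, -1.7]
finger_gap: 0.0276
```

```bash
python3 look.py g1
```

```text
11.5333 [0.55299441 0.11343798 0.228576  ] [-2.22024878e+00 -2.22228346e+00  8.12961541e-04] [-0.02557798  0.33098046 -0.38683774] 0.027651480681146527
```

View pics/g1c.png

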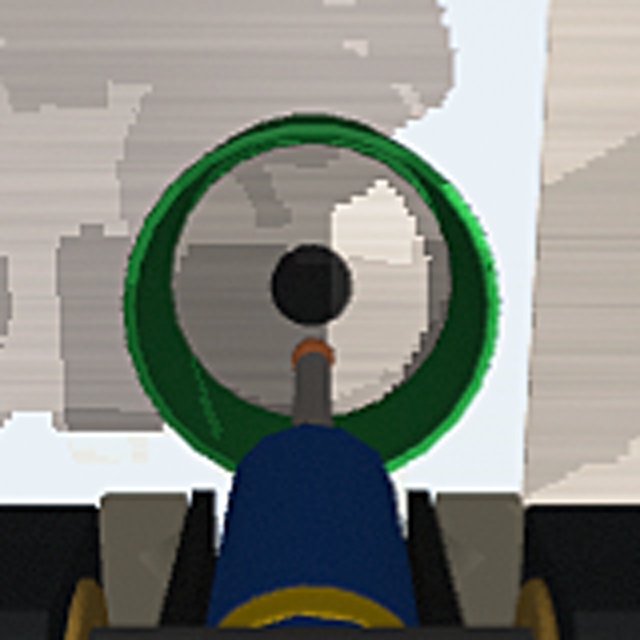

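```bash
python3 pl.py g1 313,353,.119 311,284,.047 311,284,.05 311,113,.081 128,300,.081 498,300,.081; python3 pl.py y4 311,355,.0605
```

```text
313,353,.119 [[0.5527 0.1154 0.119 ]]
311,284,.047 [[0.553 0.115 0.047]]
311,284,.05 [[0.5523 0.115  0.05  ]]
311,113,.081 [[0.5012 0.1149 0.081 ]]
128,300,.081 [[0.5495 0.067  0.081 ]]
498,300,.081 [[0.5494 0.1639 0.081 ]]
311,355,.0605 [[ 0.5553 -0.0369  0.0605]]
```

Call:
{"fn": "play_rows", "kwargs": {
  "series": [
    [255,0,0,0.6,0,0,0],
    [255,0,0,1.2,0,0,0],
    [255,0,0,1.2,0,0,0],
    [255,0,0,1.2,0,0,0],
    [255,0,0,1.0,0,0,0],
    [255,0,0,0.5,0,0,0],
    [255,0,0,0,0,0,0],
    [255,0,0,0,0,0,0]
  ]
}}

```text
clock: 12.2
eef_pos: [0.5535, 0.113, 0.1716]
orientation: [2.222, 2.221, -0.001]
wrist_force: [0.0, -0.2, -0.8]
finger_gap: 0.0275
```

Call:
{"fn": "play_rows", "kwargs": {
  "series": [
    [255,0,0,0.3,0,0,0],
    [255,0,0,0.2,0,0,0],
    [255,0,0,0,0,0,0]
  ]
}}

```text
clock: 12.45
eef_pos: [0.5533, 0.1134, 0.1665]
orientation: [-2.221, -2.222, -0.0]
wrist_force: [-0.3, 0.5, -1.0]
finger_gap: 0.0276
```

```bash
python3 look.py g2
```

```text
12.5 [0.55329294 0.11339491 0.16664037] [-2.22123026e+00 -2.22162368e+00 -2.07046164e-04] [ 0.30422314  0.12885701 -1.12376251] 0.027585364385737363
```

View pics/g2c.png

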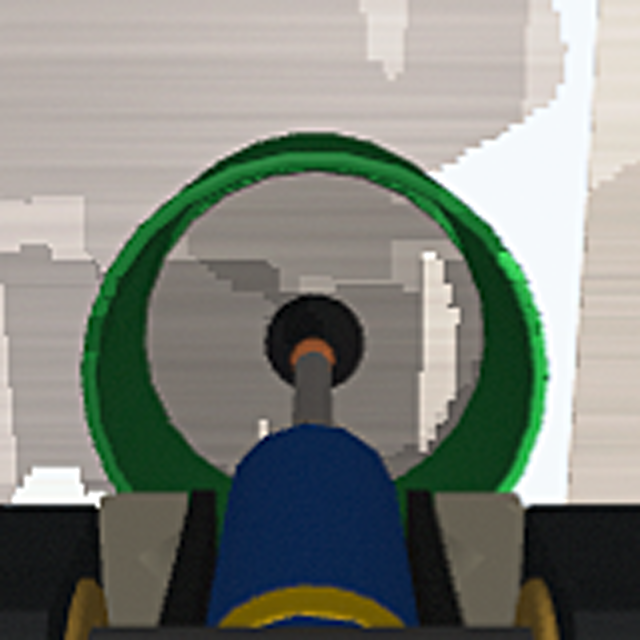

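Call:
{"fn": "play_rows", "kwargs": {
  "series": [
    [255,0,0,0.2,0,0,0],
    [255,0,0,0.2,0,0,0],
    [255,0,0,0,0,0,0]
  ]
}}

```text
clock: 12.75
eef_pos: [0.5531, 0.1133, 0.1622]
orientation: [-2.221, -2.221, 0.001]
wrist_force: [-0.9, 0.7, -1.7]
finger_gap: 0.0273
```

Call:
{"fn": "play_rows", "kwargs": {
  "series": [
    [255,0,0,0.2,0,0,0],
    [255,0,0,0,0,0,0]
  ]
}}

```text
clock: 12.92
eef_pos: [0.5534, 0.1134, 0.1603]
orientation: [2.221, 2.222, 0.0]
wrist_force: [0.2, -0.6, -0.4]
finger_gap: 0.0273
```

Call:
{"fn": "play_rows", "kwargs": {
  "series": [
    [255,0,0,0.2,0,0,0],
    [255,0,0,0,0,0,0]
  ]
}}

```text
clock: 13.08
eef_pos: [0.5534, 0.1134, 0.1584]
orientation: [2.221, 2.222, 0.0]
wrist_force: [-0.1, 0.7, 0.1]
finger_gap: 0.0278
```

Call:
{"fn": "play_rows", "kwargs": {
  "series": [
    [255,0,0,0.2,0,0,0],
    [255,0,0,0,0,0,0]
  ]
}}

```text
clock: 13.25
eef_pos: [0.5534, 0.1134, 0.1564]
orientation: [2.221, 2.222, 0.0]
wrist_force: [0.4, 0.0, 1.6]
finger_gap: 0.0278
```

Call:
{"fn": "play_rows", "kwargs": {
  "series": [
    [255,0,0,0.1,0,0,0],
    [255,0,0,0,0,0,0],
    [255,0,0,0,0,0,0],
    [255,0,0,0,0,0,0]
  ]
}}

```text
clock: 13.58
eef_pos: [0.5535, 0.1134, 0.1557]
orientation: [2.221, 2.222, 0.0]
wrist_force: [0.2, -0.9, 1.2]
finger_gap: 0.0278
```

Call:
{"fn": "play_rows", "kwargs": {
  "series": [
    [255,0,0,0,0,0,0],
    [255,0,0,0,0,0,0],
    [255,0,0,0,0,0,0],
    [255,0,0,0,0,0,0]
  ]
}}

```text
clock: 13.92
eef_pos: [0.5534, 0.1134, 0.1556]
orientation: [2.221, 2.222, 0.0]
wrist_force: [0.6, -0.2, 0.7]
finger_gap: 0.0275
```

Call:
{"fn": "play_rows", "kwargs": {
  "series": [
    [255,0,0,0,0,0,0],
    [255,0,0,0,0,0,0],
    [255,0,0,0,0,0,0]
  ]
}}

```text
clock: 14.17
eef_pos: [0.5534, 0.1134, 0.1556]
orientation: [2.221, 2.222, 0.0]
wrist_force: [0.5, 1.1, 1.3]
finger_gap: 0.0278
```

```bash
python3 look.py g3
```

```text
14.2167 [0.55337172 0.11338194 0.15558913] [2.22131051e+00 2.22154256e+00 2.04647649e-04] [0.11987124 0.95430575 0.65444417] 0.02730571659951429
```

View pics/g3c.png

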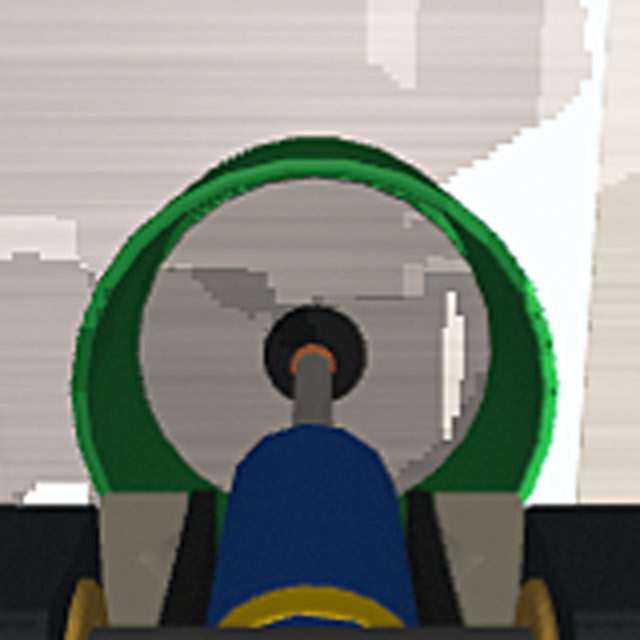

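Call:
{"fn": "play_rows", "kwargs": {
  "series": [
    [255,0,0,-0.5,0,0,0],
    [255,0,0,-1,0,0,0],
    [255,0,0,-1.5,0,0,0],
    [255,0,0,-2,0,0,0],
    [255,0,0,-2,0,0,0],
    [255,0,0,-1,0,0,0],
    [255,0,0,0,0,0,0]
  ]
}}

```text
clock: 14.8
eef_pos: [0.5544, 0.1137, 0.2385]
orientation: [2.22, 2.221, 0.006]
wrist_force: [1.0, 0.4, -0.7]
finger_gap: 0.0275
```

Call:
{"fn": "play_rows", "kwargs": {
  "series": [
    [255,-0.5,0,0,-0.5,0,0],
    [255,-1.3,0,0,-1,0,0],
    [255,-1.3,0,0,-1,0,0],
    [255,-1.3,0,0,-1,0,0],
    [255,-1.3,0,0,-1,0,0],
    [255,-1.3,0,0,-1,0,0],
    [255,-0.7,0,0,-0.5,0,0],
    [255,0,0,0,0,0,0]
  ]
}}

```text
clock: 15.47
eef_pos: [0.5574, 0.0347, 0.2378]
orientation: [1.896, 1.885, 0.541]
wrist_force: [-1.2, -2.4, -2.5]
finger_gap: 0.028
```

Call:
{"fn": "play_rows", "kwargs": {
  "series": [
    [255,0,0,0,0,0,0],
    [255,0,0,0,0,0,0]
  ]
}}

```text
clock: 15.63
eef_pos: [0.5612, 0.0355, 0.2407]
orientation: [1.903, 1.88, 0.544]
wrist_force: [0.1, -0.6, -1.2]
finger_gap: 0.0277
```

```bash
python3 look.py r1; python3 -c "
from h import *
cv2.imwrite('pics/r1s.png',manip.capture('side')[:,:,::-1]);"
```

```text
15.6833 [0.56176215 0.03636062 0.24109143] [1.9020747  1.88066544 0.54549061] [-1.12577391  0.50912613 -1.21320166] 0.027633328982175073
```

View pics/r1.png

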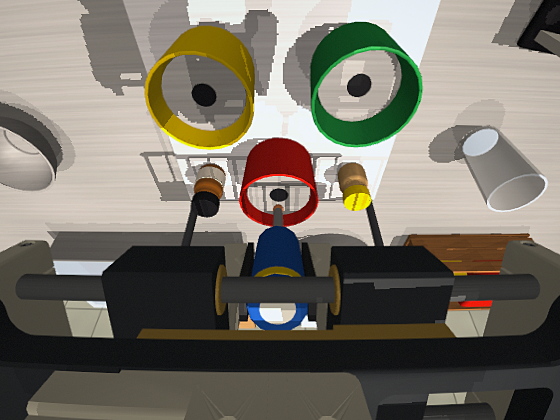

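View pics/r1s.png

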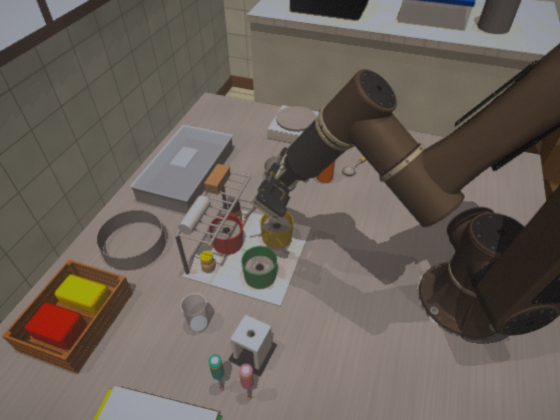

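Run:
```python
from h import *
w=cv2.imread("pics/r1.png"); crop(w,220,120,340,240,5,"r1c.png")
s=cv2.imread("pics/r1s.png"); crop(s,180,190,300,290,6,"r1sc.png")
R=cv2.Rodrigues(np.array(manip.get_state()["orientation"]))[0]; print(R)
```

```text
[[ 0.01316014  0.83977621  0.54277318]
 [ 0.99987369 -0.00621454 -0.01462793]
 [-0.0089111   0.54289713 -0.83975193]]
```

View pics/r1c.png

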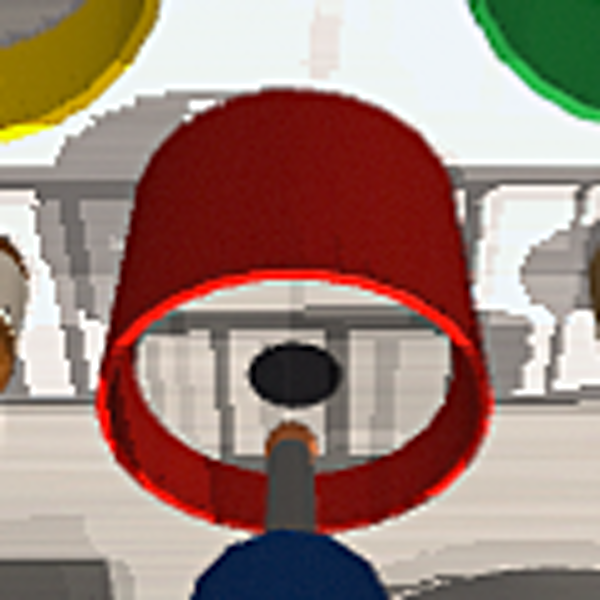

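View pics/r1sc.png

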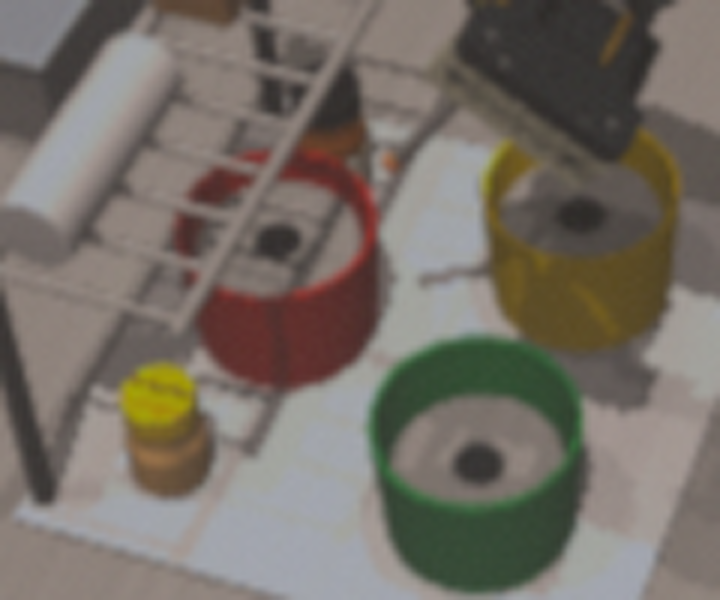

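Run:
```python
from h import *
f=np.load("r1.npz"); c=tuple(f[k] for k in f.files)
cs=cal("side"); ct=cal("top")
pw=(278.6,194.4); ps=(226.1,230.1); pt=(262.6,184.7)
print(tri(["wrist","side"],[pw,ps],[c,cs])); print(tri(["wrist","side","top"],[pw,ps,pt],[c,cs,ct]))
# rim in wrist image crop extents
q=lambda x,y:(220+x/5-.4,120+y/5-.4)
for z in(.075,.081): print(plane("wrist",[q(290,270),q(290,533),q(100,395),q(491,400)],z,c))
for z in(.05,.055,.06,.065): print(z,plane("wrist",[pw],z,c),plane("side",[ps],z))
st=manip.get_state(); R=cv2.Rodrigues(np.array(st["orientation"]))[0]
print("foot ball pred",st["eef_pos"]+R[:,2]*.1096, proj("wrist",[st["eef_pos"]+R[:,2]*.1096],c), q(291,440))
```

```text
(array([0.68825444, 0.03439951, 0.06655751]), [np.float64(0.00015419912990953036), np.float64(0.00015419912990952876)])
(array([0.68934566, 0.03476923, 0.06624002]), [np.float64(0.0005984348167388582), np.float64(0.0011769452059413041), np.float64(0.0016801994453758229)])
[[ 0.64470583  0.03375275  0.075     ]
 [ 0.74469576  0.03228843  0.075     ]
 [ 0.6869544  -0.01492792  0.075     ]
 [ 0.68934259  0.08395721  0.075     ]]
[[ 0.63920476  0.03388521  0.081     ]
 [ 0.73679254  0.03245607  0.081     ]
 [ 0.68043835 -0.01362596  0.081     ]
 [ 0.68276917  0.08288357  0.081     ]]
0.05 [[0.70593985 0.03400544 0.05      ]] [[0.69545158 0.02181772 0.05      ]]
0.055 [[0.70065839 0.03410118 0.055     ]] [[0.6932373  0.02566269 0.055     ]]
0.06 [[0.69537694 0.03419692 0.06      ]] [[0.69102302 0.02950767 0.06      ]]
0.065 [[0.69009548 0.03429266 0.065     ]] [[0.68880874 0.03335265 0.065     ]]
foot ball pred [0.62142944 0.03523662 0.14917064] [[278.14205402 209.46011893]] (277.8, 207.6)
```

Call:
{"fn": "play_rows", "kwargs": {
  "series": [
    [255,0,0,0,-0.4,0,0],
    [255,0,0,0,-0.5,0,0],
    [255,0,0,0,0,0,0],
    [255,0,0,0,0,0,0],
    [255,0,0,0,0,0,0]
  ]
}}

```text
clock: 16.15
eef_pos: [0.5739, 0.0396, 0.2572]
orientation: [1.865, 1.831, 0.599]
wrist_force: [-0.1, 0.5, -1.1]
finger_gap: 0.0274
```

```bash
cat > go.py <<'E'
import sys
from h import *
st=manip.get_state(); R=cv2.Rodrigues(np.array(st["orientation"]))[0]; p=np.array(st["eef_pos"])
B=p+R[:,2]*.1096; T=np.array([.688,.0345,.070])
print(st["clock"],"tcp",p.round(4),"toolz",R[:,2].round(4),"tilt",np.degrees(np.arccos(-R[2,2])).round(2)); print("R",R.round(3))
print("ball",B.round(4),"to go in tool axes cm",(R.T@(T-B)*100).round(2), "F",st["wrist_force"].round(2))
bar=np.array([.658,.0345,.171]); d=bar-T; d2=d-R[:,2]*(d@R[:,2]); print("bar perp at end",np.linalg.norm(d2[[0,2]]))
E
python3 go.py
```

```text
16.15 tcp [0.5739 0.0396 0.2572] toolz [ 0.5982 -0.0196 -0.8011] tilt 36.76
R [[ 0.021  0.801  0.598]
 [ 1.    -0.012 -0.02 ]
 [-0.009  0.598 -0.801]]
ball [0.6395 0.0374 0.1694] to go in tool axes cm [-0.1  -2.06 10.87] F [-0.14  0.49 -1.07]
bar perp at end 0.0363861919728401
```

```bash
python3 -c "
from h import *
s=manip.get_state(); print(s['joint_pos'].round(3),s['qvel'].round(3),s['effort'].round(1))"
```

```text
[ 0.338 -0.144 -1.015  1.182 -0.237 -3.03 ] [ 0.005 -0.003 -0.009  0.014  0.006 -0.002] [ -0.2 -16.   28.1   2.6   0.2   0.1]
```

Call:
{"fn": "play_rows", "kwargs": {
  "series": [
    [255,0,0,0,0,0,0],
    [255,0,0,0,0,0,0]
  ]
}}

```text
clock: 16.32
eef_pos: [0.5738, 0.0403, 0.2574]
orientation: [1.861, 1.834, 0.6]
wrist_force: [0.3, -0.0, -0.9]
finger_gap: 0.0275
```

```bash
python3 -c "
from h import *
s=manip.get_state(); print(s['joint_pos'].round(3),s['qvel'].round(3),s['effort'].round(1))"; python3 go.py
```

```text
[ 0.338 -0.144 -1.016  1.185 -0.236 -3.03 ] [-0.003 -0.005 -0.003  0.016  0.005 -0.   ] [ -0.1 -15.8  27.8   2.3   0.1   0. ]
16.3167 tcp [0.5738 0.0403 0.2574] toolz [ 0.5987 -0.0188 -0.8008] tilt 36.79
R [[ 0.018  0.801  0.599]
 [ 1.    -0.009 -0.019]
 [-0.01   0.599 -0.801]]
ball [0.6394 0.0383 0.1696] to go in tool axes cm [-0.19 -2.07 10.89] F [ 0.31 -0.01 -0.92]
bar perp at end 0.03644682823689587
```

Call:
{"fn": "play_rows", "kwargs": {
  "series": [
    [255,0,0,0,0.5,0,0],
    [255,0,0,0,1,0,0],
    [255,0,0,0,1,0,0],
    [255,0,0,0,1,0,0],
    [255,0,0,0,0,0,0]
  ]
}}

```text
clock: 16.73
eef_pos: [0.5909, 0.0243, 0.2714]
orientation: [1.994, 1.917, 0.415]
wrist_force: [2.7, 0.1, 1.2]
finger_gap: 0.0276
```

```bash
cat > rec.py <<'E'
from h import *
import json
s=manip.get_state(); R=cv2.Rodrigues(np.array(s['orientation']))[0]
print(s['clock'],s['joint_pos'].round(3),s['eef_pos'].round(4),R.round(3).tolist())
open('rec.jsonl','a').write(json.dumps([list(s['joint_pos']),list(s['eef_pos']),R.tolist()])+"\n")
E
python3 rec.py
```

```text
16.7333 [ 0.509 -0.056 -0.658  0.437 -0.634 -2.43 ] [0.5909 0.0243 0.2714] [[0.045, 0.898, 0.437], [0.999, -0.029, -0.044], [-0.026, 0.438, -0.898]]
```

Call:
{"fn": "play_rows", "kwargs": {
  "series": [
    [255,0,0,0,0.5,0,0],
    [255,0,0,0,1,0,0],
    [255,0,0,0,1,0,0],
    [255,0,0,0,0,0,0],
    [255,0,0,0,0,0,0],
    [255,0,0,0,0,0,0]
  ]
}}

```text
clock: 17.23
eef_pos: [0.5893, 0.0197, 0.2695]
orientation: [2.145, 2.053, 0.165]
wrist_force: [-0.5, -0.2, -1.0]
finger_gap: 0.0274
```

```bash
python3 rec.py
```

```text
17.2333 [ 0.444  0.082 -0.346  0.148 -0.99  -2.131] [0.5893 0.0197 0.2695] [[0.047, 0.98, 0.195], [0.998, -0.04, -0.044], [-0.036, 0.196, -0.98]]
```

Call:
{"fn": "play_rows", "kwargs": {
  "series": [
    [255,0,-2,-2,0,0,0],
    [255,0,-2,-2,0,0,0],
    [255,0,-2,-2,0,0,0],
    [255,0,0,0,0,0,0],
    [255,0,0,0,0,0,0]
  ]
}}

```text
clock: 17.65
eef_pos: [0.518, 0.0249, 0.3189]
orientation: [2.143, 2.055, 0.172]
wrist_force: [0.3, 0.1, -1.2]
finger_gap: 0.0277
```

```bash
python3 rec.py
```

```text
17.65 [ 0.529 -0.075 -0.394  0.152 -1.104 -2.2  ] [0.518  0.0249 0.3189] [[0.045, 0.979, 0.198], [0.998, -0.038, -0.041], [-0.033, 0.2, -0.979]]
```

Call:
{"fn": "play_rows", "kwargs": {
  "series": [
    [255,0,2,0,-0.5,0,1],
    [255,0,2,0,-0.5,0,1],
    [255,0,2,0,-0.5,0,1],
    [255,0,2,0,0,0,1],
    [255,0,0,0,0,0,0],
    [255,0,0,0,0,0,0]
  ]
}}

```text
clock: 18.15
eef_pos: [0.5939, 0.0098, 0.338]
orientation: [2.442, 1.513, 0.372]
wrist_force: [0.6, 0.5, -1.6]
finger_gap: 0.0275
```

```bash
python3 rec.py
```

```text
18.15 [ 0.482 -0.034 -0.396  0.277 -0.949 -2.647] [0.5939 0.0098 0.338 ] [[0.43, 0.836, 0.34], [0.899, -0.433, -0.073], [0.086, 0.337, -0.938]]
```

```bash
cat > kin.py <<'E'
from h import *
import json, itertools
from scipy.spatial.transform import Rotation as Ro
D=[json.loads(l) for l in open('rec.jsonl')]
D.append([[-0.82391630,0.359355012,0.0110462071,-0.00034729,-1.22410117,-0.28810084],[0.29868533,-0.60477874,0.2336383],Ro.from_rotvec([-1.65751521,-2.66702352,-0.00116505]).as_matrix().tolist()])
D.append([[0.338,-0.144,-1.016,1.185,-0.236,-3.03],[.5738,.0403,.2574],Ro.from_rotvec([1.861,1.834,.6]).as_matrix().tolist()])
rx=lambda a:Ro.from_euler('x',a).as_matrix(); ry=lambda a:Ro.from_euler('y',a).as_matrix(); rz=lambda a:Ro.from_euler('z',a).as_matrix()
def rot(q,s4,s6): return rz(q[0])@ry(q[1]-q[2])@rx(s4*q[3])@ry(-q[4])@rx(s6*q[5])
def fitrot():
    best=None
    for s4,s6 in itertools.product((1,-1),(1,-1)):
        M=sum(rot(q,s4,s6).T@np.array(R) for q,_,R in D); U,_,V=np.linalg.svd(M); R0=U@V
        e=max(np.degrees(np.linalg.norm(Ro.from_matrix(R0.T@rot(q,s4,s6).T@np.array(R)).as_rotvec())) for q,_,R in D)
        if best is None or e<best[0]: best=(e,s4,s6,R0)
    return best
e,s4,s6,R0=fitrot()
# position: p = Rz(A + Ry(j2)L1 + Ry(j2-j3)L2 ) + R t
def rows(q):
    Z=rz(q[0]); R=rot(q,s4,s6)@R0
    return np.hstack([Z, (Z@ry(q[1]))[:,[0,2]], (Z@ry(q[1]-q[2]))[:,[0,2]], R[:,[2]]])
A=np.vstack([rows(q) for q,_,_ in D]); b=np.concatenate([p for _,p,_ in D])
def sol():
    x,_,rk,sv=np.linalg.lstsq(A,b,rcond=None); return x,rk,sv
X,rk,sv=sol()
def fk(q): return rows(q)@X, rot(q,s4,s6)@R0
if __name__=="__main__":
    print(e,s4,s6,R0.round(3)); print(X.round(4),rk,sv.round(2)); print((A@X-b).reshape(-1,3).round(4))
E
python3 kin.py
```

```text
0.04781566277694154 -1 -1 [[-0. -0.  1.]
 [-0.  1.  0.]
 [-1. -0. -0.]]
[ 0.1638 -0.1911 -0.0817  0.1201  0.5022  0.1424  0.1596  0.2173] 8 [4.83 4.2  2.47 0.7  0.54 0.22 0.18 0.12]
[[ 0.0018  0.0251  0.0107]
 [ 0.0047  0.0217  0.0129]
 [-0.0064  0.0185  0.0035]
 [-0.027   0.0168 -0.0186]
 [-0.0035  0.0049 -0.0033]
 [ 0.0199 -0.084  -0.0052]]
```

```bash
python3 - <<'E'
import re
s=open('kin.py').read()
s=s.replace("Z=rz(q[0]); R=rot(q,s4,s6)@R0","Z=rz(q[0]); R=rot(q,s4,s6)@R0; F=Z@ry(q[1]-q[2]); F4=F@rx(s4*q[3]); F5=F4@ry(-q[4])")
s=s.replace("R[:,[2]]])","R[:,[2]], F4[:,[1,2]], F5[:,[2]]])")
open('kin.py','w').write(s)
E
python3 kin.py
```

```text
0.04781566277694154 -1 -1 [[-0. -0.  1.]
 [-0.  1.  0.]
 [-1. -0. -0.]]
[ 6.000e-04  5.000e-04  1.988e-01 -0.000e+00  6.019e-01  4.637e-01
 -7.000e-04  3.699e-01 -1.923e-01  3.000e-04 -6.000e-04] 11 [5.3  4.83 3.47 1.01 0.88 0.76 0.23 0.2  0.15 0.1  0.04]
[[-0. -0.  0.]
 [-0.  0. -0.]
 [-0.  0. -0.]
 [ 0.  0. -0.]
 [-0. -0. -0.]
 [ 0.  0. -0.]]
```

```bash
cat > ik.py <<'E'
from kin import *
from scipy.optimize import least_squares
lo=np.array([-3.07,-1.43,-1.02,-3.03,-3.05,-3.03])+.02; hi=np.array([3.07,2.12,1.25,1.67,-.0,3.03])-.02
def axis(tilt,az): # tool z, az=0 -> lean toward -x ; az>0 handle leans to +y
    t,a=np.radians(tilt),np.radians(az); return np.array([np.sin(t)*np.cos(a),-np.sin(t)*np.sin(a),-np.cos(t)])
def ik(p,z,q0):
    f=lambda q:np.r_[fk(np.r_[q,0])[0]-p,(fk(np.r_[q,0])[1][:,2]-z)*.4]
    r=least_squares(f,np.clip(q0[:5],lo[:5]+1e-3,hi[:5]-1e-3),bounds=(lo[:5],hi[:5]),xtol=1e-12,ftol=1e-12); return r.x,np.linalg.norm(r.fun)
if __name__=="__main__":
    B=np.array([.688,.0345,.070]); rng=np.random.default_rng(0)
    for tilt in(28,30,32,34,36,38,40):
      for az in(-30,-15,0,15,30):
        z=axis(tilt,az); sols=[]
        for k in range(25):
            q,e=ik(B-z*.105,z,rng.uniform(lo,hi))
            if e<1e-4 and not any(np.allclose(q,s,atol=.02) for s in sols): sols.append(q)
        print(tilt,az,[s.round(2).tolist() for s in sols])
E
time python3 ik.py
```

```text
28 -30 [[0.22, 0.18, -0.4, -0.28, -0.53]]
28 -15 [[0.36, 0.14, -0.64, 0.16, -0.31]]
28 0 [[0.3, 0.12, -0.89, 1.0, -0.17]]
28 15 [[0.37, 0.14, -0.88, 1.1, -0.32]]
28 30 [[0.5, 0.2, -0.79, 0.95, -0.52]]
30 -30 [[0.21, 0.17, -0.42, -0.33, -0.5]]
30 -15 [[0.36, 0.13, -0.71, 0.23, -0.22]]
30 0 []
30 15 [[0.27, 0.13, -0.94, 1.41, -0.26]]
30 30 [[0.48, 0.19, -0.84, 1.09, -0.5]]
32 -30 [[0.19, 0.17, -0.42, -0.39, -0.48]]
32 -15 [[0.34, 0.11, -0.81, 0.42, -0.1]]
32 0 []
32 15 []
32 30 [[0.45, 0.18, -0.88, 1.24, -0.48]]
34 -30 [[0.16, 0.16, -0.43, -0.46, -0.46]]
34 -15 []
34 0 []
34 15 []
34 30 [[0.42, 0.18, -0.92, 1.39, -0.48]]
36 -30 [[0.14, 0.16, -0.43, -0.54, -0.45]]
36 -15 []
36 0 []
36 15 []
36 30 [[0.39, 0.18, -0.95, 1.52, -0.48]]
38 -30 [[0.1, 0.16, -0.42, -0.62, -0.45]]
38 -15 []
38 0 []
38 15 []
38 30 []
40 -30 [[0.06, 0.16, -0.42, -0.72, -0.45]]
40 -15 []
40 0 []
40 15 []
40 30 []
real	2m23.508s
user	2m19.601s
sys	0m0.319s
```

```bash
cat > ik2.py <<'E'
from ik import *
def frame(tilt,az):
    z=axis(tilt,az); a=-z; n=np.array([a[2],0,-a[0]]); n/=np.linalg.norm(n)  # n toward +x, perp to axis in xz
    x=np.cross(n,z); return np.c_[x,n,z]
def ik6(p,R,q0):
    f=lambda q:np.r_[fk(q)[0]-p,Ro.from_matrix(fk(q)[1].T@R).as_rotvec()*.3]
    r=least_squares(f,np.clip(q0,lo+1e-3,hi-1e-3),bounds=(lo,hi),xtol=1e-12,ftol=1e-12); return r.x,np.linalg.norm(r.fun)
def smin(q):
    J=np.array([(lambda a,b:np.r_[a[0]-b[0],.3*Ro.from_matrix(a[1]@b[1].T).as_rotvec()])(fk(q+h),fk(q-h))/2e-4 for h in np.eye(6)*1e-4]).T
    return np.linalg.svd(J)[1][-1]
if __name__=="__main__":
    B=np.array([.688,.0345,.070])
    for tilt in(34,37,40):
      for az in(-20,-25,-30,-35):
        F=frame(tilt,az); a=-F[:,2]; pt=np.degrees(np.arctan2(-a[0],a[2])); h=.106
        q0=np.array([.1,.16,-.42,-.6,-.45,-1.5])
        out=[]
        for s in(.105,.16,.22):
            q,e=ik6(B+a*s,F,q0); out.append((q.round(2).tolist(),round(e,5),round(smin(q),3))); q0=q
        print(tilt,az,"proj",pt.round(1),"perp",round((h*np.tan(np.radians(pt))-.03)*np.cos(np.radians(pt)),4)); [print("   ",o) for o in out]
E
python3 ik2.py
```

```text
34 -20 proj 32.4 perp 0.0314
    ([0.32, 0.12, -0.64, -0.08, -0.21, -1.76], np.float64(0.0), np.float64(0.026))
    ([0.32, 0.01, -0.64, -0.05, -0.32, -1.79], np.float64(0.0), np.float64(0.035))
    ([0.32, -0.1, -0.63, -0.04, -0.46, -1.8], np.float64(0.0), np.float64(0.045))
34 -25 proj 31.4 perp 0.0297
    ([0.24, 0.14, -0.51, -0.32, -0.35, -1.47], np.float64(0.0), np.float64(0.044))
    ([0.23, 0.04, -0.52, -0.27, -0.44, -1.53], np.float64(0.0), np.float64(0.048))
    ([0.22, -0.07, -0.52, -0.23, -0.56, -1.56], np.float64(0.0), np.float64(0.054))
34 -30 proj 30.3 perp 0.0276
    ([0.16, 0.16, -0.43, -0.46, -0.46, -1.3], np.float64(0.0), np.float64(0.058))
    ([0.15, 0.07, -0.44, -0.41, -0.55, -1.35], np.float64(0.0), np.float64(0.061))
    ([0.12, -0.03, -0.42, -0.36, -0.66, -1.39], np.float64(0.0), np.float64(0.066))
34 -35 proj 28.9 perp 0.025
    ([0.1, 0.19, -0.36, -0.54, -0.56, -1.19], np.float64(0.0), np.float64(0.071))
    ([0.08, 0.1, -0.36, -0.49, -0.64, -1.23], np.float64(0.0), np.float64(0.074))
    ([0.04, 0.01, -0.35, -0.46, -0.75, -1.26], np.float64(0.0), np.float64
[... 1524 characters left out ...]
-0.54, -0.5, -0.38, -1.23], np.float64(0.0), np.float64(0.04))
    ([0.15, -0.1, -0.56, -0.42, -0.47, -1.32], np.float64(0.0), np.float64(0.042))
40 -30 proj 36.0 perp 0.038
    ([0.06, 0.16, -0.42, -0.72, -0.45, -0.96], np.float64(0.0), np.float64(0.056))
    ([0.05, 0.06, -0.44, -0.64, -0.52, -1.04], np.float64(0.0), np.float64(0.057))
    ([0.02, -0.05, -0.45, -0.57, -0.61, -1.1], np.float64(0.0), np.float64(0.059))
40 -35 proj 34.5 perp 0.0353
    ([-0.01, 0.19, -0.36, -0.77, -0.56, -0.87], np.float64(0.0), np.float64(0.07))
    ([-0.04, 0.1, -0.37, -0.71, -0.64, -0.93], np.float64(0.0), np.float64(0.072))
    ([-0.08, 0.0, -0.37, -0.66, -0.74, -0.98], np.float64(0.0), np.float64(0.075))
```

```bash
cat > plan.py <<'E'
from ik2 import *
T=np.array([.688,.0345,.070]); TI,AZ=40,-30
F=frame(TI,AZ)
def report(off=None):
    st=manip.get_state(); R=Ro.from_rotvec(st["orientation"]).as_matrix(); p=np.array(st["eef_pos"])
    w=Ro.from_matrix(R.T@F).as_rotvec(); 
    print(st["clock"],"q",np.round(st["joint_pos"],2),"tcp",p.round(4),"F",np.round(st["wrist_force"],2))
    print("turn units",(np.degrees(w)/6).round(2),"ball",(p+R[:,2]*.1096).round(4))
    a=-F[:,2]
    for s in([off] if off else [.22,.1096]): print(s,"tcp",(T+a*s).round(4),"shift in final tool axes cm",(F.T@(T+a*s-p)*100).round(2),"in now axes",(R.T@(T+a*s-p)*100).round(2))
    return st,R,p,w
if __name__=="__main__":
    st,R,p,w=report(); q=np.array(st["joint_pos"])
    for t in np.linspace(0,1,6):
        q,e=ik6(p,R@Ro.from_rotvec(w*t).as_matrix(),q); print("rot",t,q.round(2),round(e,5),round(smin(q),3))
    for t in np.linspace(0,1,5):
        q,e=ik6(p+t*(T-F[:,2]*.22-p),F,q); print("tr",t,q.round(2),round(e,5),round(smin(q),3))
E
python3 plan.py
```

```text
18.15 q [ 0.48 -0.03 -0.4   0.28 -0.95 -2.65] tcp [0.5939 0.0098 0.338 ] F [ 0.56  0.51 -1.61]
turn units [-1.78  4.34 -4.54] ball [0.6312 0.0019 0.2353]
0.22 tcp [ 0.5655 -0.0362  0.2385] shift in final tool axes cm [-6.41 -8.15  4.56] in now axes [-6.22 -3.74  8.7 ]
0.1096 tcp [ 0.627  -0.0007  0.154 ] shift in final tool axes cm [-6.41 -8.15 15.6 ] in now axes [-1.12 -2.98 18.46]
rot 0.0 [ 0.48 -0.03 -0.4   0.28 -0.95 -2.65] 0.0 0.099
rot 0.2 [ 0.46 -0.08 -0.44  0.25 -0.84 -2.51] 0.0 0.087
rot 0.4 [ 0.42 -0.11 -0.47  0.18 -0.75 -2.34] 0.0 0.075
rot 0.6000000000000001 [ 0.37 -0.13 -0.47  0.07 -0.68 -2.11] 0.0 0.066
rot 0.8 [ 0.3  -0.14 -0.44 -0.11 -0.65 -1.82] 0.0 0.06
rot 1.0 [ 0.19 -0.12 -0.37 -0.34 -0.68 -1.46] 0.0 0.061
tr 0.0 [ 0.19 -0.12 -0.37 -0.34 -0.68 -1.46] 0.0 0.061
tr 0.25 [ 0.15 -0.11 -0.39 -0.39 -0.66 -1.39] 0.0 0.059
tr 0.5 [ 0.11 -0.09 -0.42 -0.44 -0.64 -1.3 ] 0.0 0.058
tr 0.75 [ 0.07 -0.07 -0.44 -0.51 -0.62 -1.2 ] 0.0 0.058
tr 1.0 [ 0.02 -0.05 -0.45 -0.57 -0.61 -1.1 ] 0.0 0.059
```

Call:
{"fn": "play_rows", "kwargs": {
  "series": [
    [255,0,0,0,-0.22,0.54,-0.57],
    [255,0,0,0,-0.22,0.54,-0.57],
    [255,0,0,0,-0.22,0.54,-0.57],
    [255,0,0,0,-0.22,0.54,-0.57],
    [255,0,0,0,-0.22,0.54,-0.57],
    [255,0,0,0,-0.22,0.54,-0.57],
    [255,0,0,0,-0.22,0.54,-0.57],
    [255,0,0,0,-0.22,0.54,-0.57]
  ]
}}

```text
clock: 18.82
eef_pos: [0.5922, 0.0102, 0.338]
orientation: [1.87, 2.051, 0.937]
wrist_force: [-0.6, -0.4, -2.7]
finger_gap: 0.0275
```

Call:
{"fn": "play_rows", "kwargs": {
  "series": [
    [255,0,0,0,0,0,0],
    [255,0,0,0,0,0,0],
    [255,0,0,0,0,0,0]
  ]
}}

```text
clock: 19.07
eef_pos: [0.5932, 0.0092, 0.3383]
orientation: [1.88, 2.045, 0.932]
wrist_force: [-0.1, -0.9, -1.2]
finger_gap: 0.0275
```

```bash
python3 plan.py | head -4; python3 look.py r2
```

```text
19.0667 q [ 0.21 -0.13 -0.38 -0.29 -0.68 -1.53] tcp [0.5932 0.0092 0.3383] F [-0.11 -0.86 -1.18]
turn units [-0.11  0.17 -0.18] ball [0.6535 0.0425 0.2531]
0.22 tcp [ 0.5655 -0.0362  0.2385] shift in final tool axes cm [-6.37 -8.1   4.64] in now axes [-6.44 -7.92  4.85]
0.1096 tcp [ 0.627  -0.0007  0.154 ] shift in final tool axes cm [-6.37 -8.1  15.68] in now axes [-6.24 -7.79 15.89]
19.1167 [0.5931471  0.00969719 0.33827262] [1.878976   2.04586384 0.93233969] [-0.35737059  0.58369621 -1.57011538] 0.027364049480093546
```

View pics/r2.png

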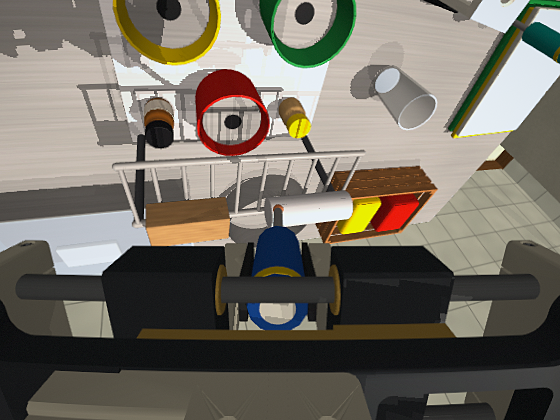

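Call:
{"fn": "play_rows", "kwargs": {
  "series": [
    [255,-0.6,-0.8,0,-0.1,0.17,-0.18],
    [255,-1.0,-1.2,0,0,0,0],
    [255,-1.0,-1.2,0,0,0,0],
    [255,-1.0,-1.2,0,0,0,0],
    [255,-1.0,-1.2,0,0,0,0],
    [255,-1.0,-1.2,0,0,0,0],
    [255,-0.8,-1.2,0,0,0,0],
    [255,0,0,0,0,0,0]
  ]
}}

```text
clock: 19.78
eef_pos: [0.5388, -0.0511, 0.2727]
orientation: [1.852, 2.063, 0.956]
wrist_force: [-1.3, -1.2, -1.5]
finger_gap: 0.0273
```

Call:
{"fn": "play_rows", "kwargs": {
  "series": [
    [255,0,0,1,0,0,0],
    [255,0,0,1.4,0,0,0],
    [255,0,0,1.4,0,0,0],
    [255,0,0,0.8,0,0,0],
    [255,0,0,0,0,0,0],
    [255,0,0,0,0,0,0],
    [255,0,0,0,0,0,0]
  ]
}}

```text
clock: 20.37
eef_pos: [0.5666, -0.0356, 0.2404]
orientation: [1.846, 2.063, 0.959]
wrist_force: [-0.6, -0.4, -1.2]
finger_gap: 0.0279
```

```bash
python3 plan.py | head -4; python3 look.py r3;python3 -c "
from h import *
s=manip.capture('side')[:,:,::-1];crop(s,150,100,350,300,3,'r3s.png')"
```

```text
20.3667 q [ 0.02 -0.05 -0.45 -0.57 -0.62 -1.1 ] tcp [ 0.5666 -0.0356  0.2404] F [-0.6  -0.39 -1.2 ]
turn units [-0.   -0.02  0.03] ball [ 6.276e-01 -1.000e-04  1.565e-01]
0.22 tcp [ 0.5655 -0.0362  0.2385] shift in final tool axes cm [-0.09 -0.2   0.06] in now axes [-0.09 -0.2   0.06]
0.1096 tcp [ 0.627  -0.0007  0.154 ] shift in final tool axes cm [-0.09 -0.2  11.1 ] in now axes [-0.11 -0.2  11.1 ]
20.4167 [ 0.5665863  -0.03571848  0.24065696] [1.84578323 2.06201706 0.95963863] [-0.27106103 -0.26305546 -0.67828401] 0.027497770186101736
```

View pics/r3.png

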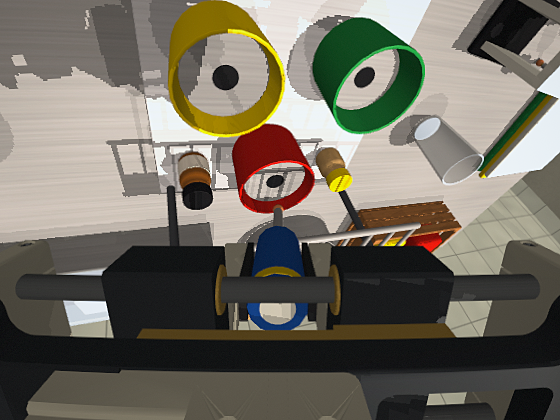

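View pics/r3s.png

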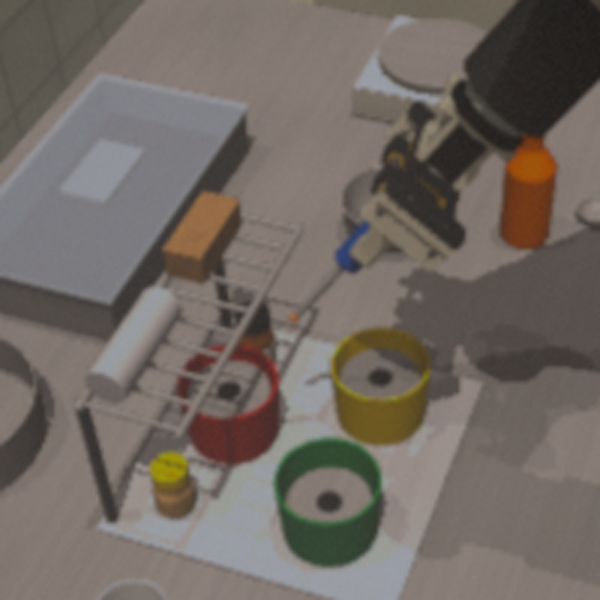

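Run:
```python
from h import *
w=cv2.imread("pics/r3.png"); 
g=cv2.cvtColor(w,cv2.COLOR_BGR2GRAY)
m=(g[165:198,258:296]<45).astype(np.uint8); n,l,st,ce=cv2.connectedComponentsWithStats(m); print([(s.tolist(),c+[258,165]) for s,c in zip(st,ce)])
i=1+np.argmax(st[1:,4]); pw=ce[i]+[258,165]
f=np.load("r3.npz"); c=tuple(f[k] for k in f.files); f=np.load("r1.npz"); c1=tuple(f[k] for k in f.files)
print(tri(["wrist","side"],[pw,(226.1,230.1)],[c,cal("side")]))
print(tri(["wrist","wrist","side"],[pw,(278.6,194.4),(226.1,230.1)],[c,c1,cal("side")]))
for z in(.06,.0625,.065,.0665):print(plane("wrist",[pw],z,c))
crop(w,220,110,340,230,5,"r3c.png")
# predicted bar in view
print("bar pred",proj("wrist",[[.66,y,.179] for y in(-.1,0,.05,.1,.17)],c))
```

```text
[([0, 0, 38, 33, 1051], array([276.55185538, 180.78591817])), ([0, 0, 6, 3, 12], array([259.83333333, 165.66666667])), ([8, 10, 18, 13, 161], array([274.70186335, 180.93167702])), ([27, 26, 11, 7, 29], array([290.89655172, 194.93103448])), ([36, 32, 1, 1, 1], array([294., 197.]))]
(array([0.68863076, 0.03397338, 0.06620044]), [np.float64(0.0003630226723457687), np.float64(0.0003630226723457539)])
(array([0.68863011, 0.03411491, 0.0662839 ]), [np.float64(0.0004010989820784031), np.float64(0.00021677326036481447), np.float64(0.00036855161260304387)])
[[0.69594537 0.03693564 0.06      ]]
[[0.69319638 0.0357292  0.0625    ]]
[[0.69044739 0.03452277 0.065     ]]
[[0.68879799 0.0337989  0.0665    ]]
bar pred [[167.39624123 262.21325791]
 [276.69737182 247.37231484]
 [323.13561673 240.89705652]
 [364.70324665 235.01490063]
 [415.65986823 227.68830607]]
```

View pics/r3c.png

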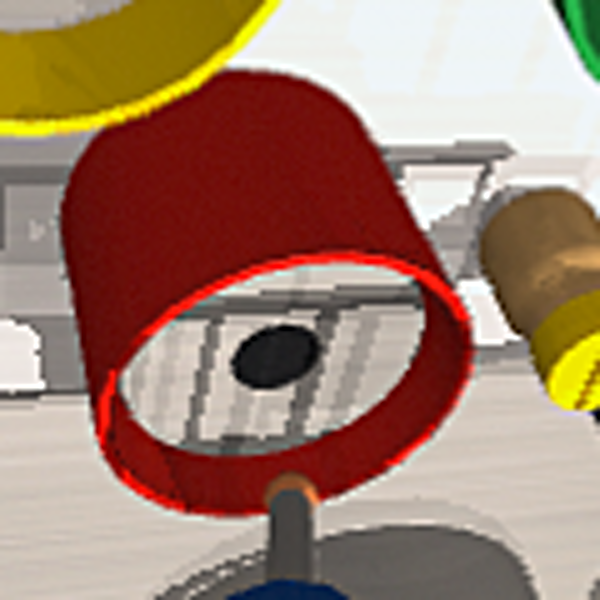

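Call:
{"fn": "play_rows", "kwargs": {
  "series": [
    [255,-0.1,-0.15,0.6,0,0,0],
    [255,0,0,1,0,0,0],
    [255,0,0,1,0,0,0],
    [255,0,0,1,0,0,0],
    [255,0,0,0.9,0,0,0],
    [255,0,0,0.5,0,0,0],
    [255,0,0,0,0,0,0],
    [255,0,0,0,0,0,0]
  ]
}}

```text
clock: 21.13
eef_pos: [0.5933, -0.0205, 0.1999]
orientation: [1.848, 2.063, 0.958]
wrist_force: [-1.2, -0.8, -0.7]
finger_gap: 0.0275
```

```bash
python3 plan.py | head -4; python3 look.py r4;python3 -c "
from h import *
s=manip.capture('side')[:,:,::-1];crop(s,150,100,350,300,3,'r4s.png')"
```

```text
21.1333 q [ 0.04  0.04 -0.44 -0.63 -0.54 -1.04] tcp [ 0.5933 -0.0205  0.1999] F [-1.15 -0.81 -0.68]
turn units [-0.01 -0.02  0.02] ball [0.6541 0.0149 0.1159]
0.22 tcp [ 0.5655 -0.0362  0.2385] shift in final tool axes cm [ 0.04  0.03 -5.01] in now axes [ 0.05  0.02 -5.01]
0.1096 tcp [ 0.627  -0.0007  0.154 ] shift in final tool axes cm [0.04 0.03 6.03] in now axes [0.03 0.04 6.03]
21.1833 [ 0.59328432 -0.02060792  0.20039993] [1.84697445 2.06243906 0.95890772] [-0.51384906 -0.07637264 -1.07940709] 0.02773227563931893
```

View pics/r4.png

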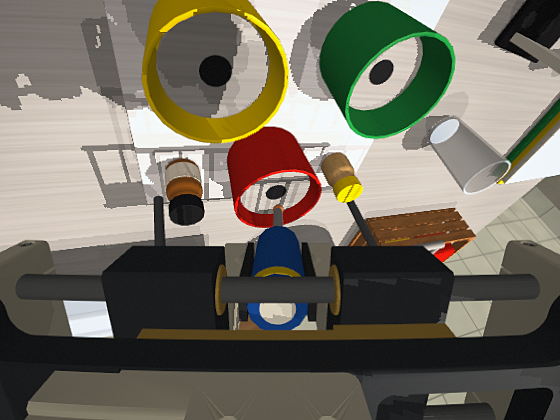

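View pics/r4s.png

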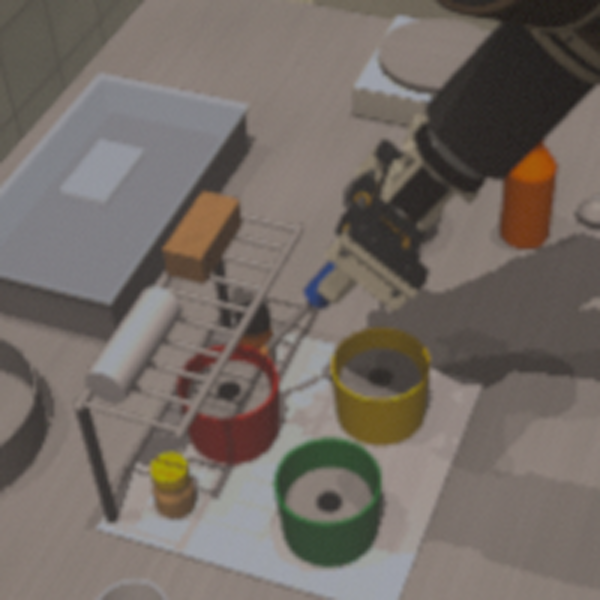

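Call:
{"fn": "play_rows", "kwargs": {
  "series": [
    [255,0,0,0.6,0,0,0],
    [255,0,0,1,0,0,0],
    [255,0,0,1,0,0,0],
    [255,0,0,1,0,0,0],
    [255,0,0,0.8,0,0,0],
    [255,0,0,0,0,0,0],
    [255,0,0,0,0,0,0]
  ]
}}

```text
clock: 21.82
eef_pos: [0.6177, -0.0062, 0.1657]
orientation: [1.848, 2.063, 0.958]
wrist_force: [-0.8, -0.8, -0.6]
finger_gap: 0.0277
```

```bash
python3 plan.py | head -4; python3 look.py r5;python3 -c "
from h import *
s=manip.capture('side')[:,:,::-1];crop(s,150,100,350,300,3,'r5s.png')"
```

```text
21.8167 q [ 0.05  0.12 -0.43 -0.69 -0.48 -0.98] tcp [ 0.6177 -0.0062  0.1657] F [-0.82 -0.83 -0.64]
turn units [-0.02 -0.02  0.02] ball [0.6785 0.0292 0.0817]
0.22 tcp [ 0.5655 -0.0362  0.2385] shift in final tool axes cm [ 0.04  0.06 -9.44] in now axes [ 0.06  0.04 -9.44]
0.1096 tcp [ 0.627  -0.0007  0.154 ] shift in final tool axes cm [0.04 0.06 1.6 ] in now axes [0.03 0.06 1.6 ]
21.8667 [ 0.61769335 -0.00636297  0.16637338] [1.84746615 2.06267756 0.95857753] [ 0.89731139  0.35428304 -0.7894533 ] 0.0279819123727361
```

View pics/r5c.png

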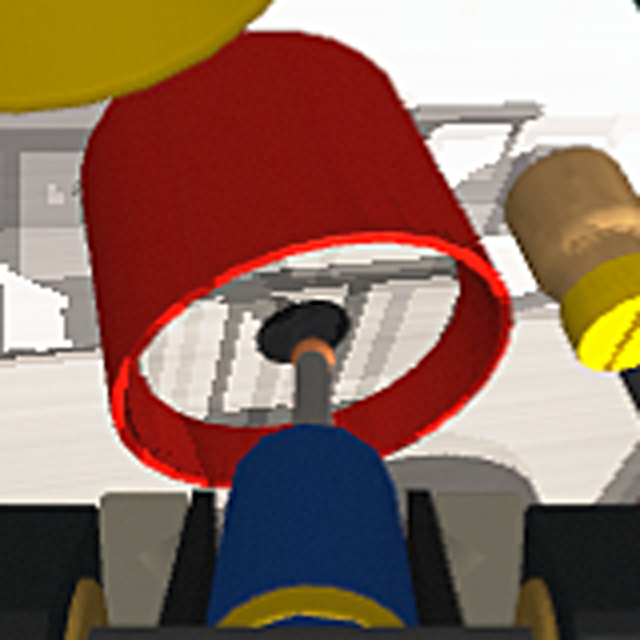

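View pics/r5s.png

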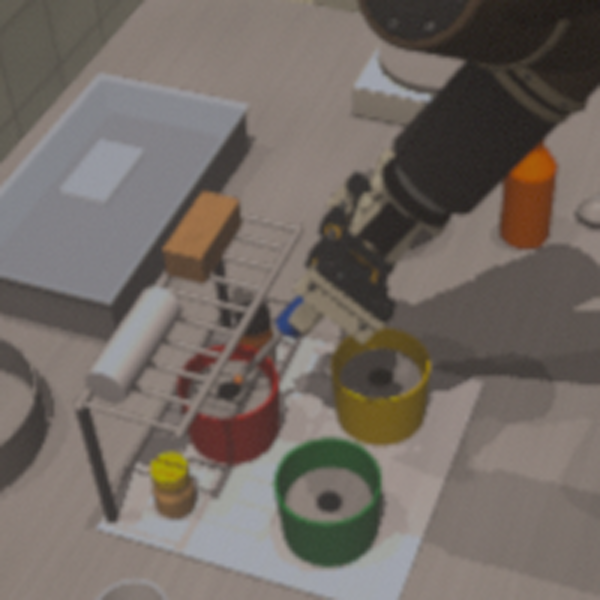

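Call:
{"fn": "play_rows", "kwargs": {
  "series": [
    [255,-0.15,0,0.4,0,0,0],
    [255,0,0,0.4,0,0,0],
    [255,0,0,0,0,0,0],
    [255,0,0,0,0,0,0]
  ]
}}

```text
clock: 22.25
eef_pos: [0.6224, -0.0052, 0.1602]
orientation: [1.847, 2.062, 0.959]
wrist_force: [-0.8, -0.9, -1.8]
finger_gap: 0.0275
```

Call:
{"fn": "play_rows", "kwargs": {
  "series": [
    [255,0,0,0.2,0,0,0],
    [255,0,0,0.1,0,0,0],
    [255,0,0,0,0,0,0]
  ]
}}

```text
clock: 22.5
eef_pos: [0.6241, -0.0042, 0.1579]
orientation: [1.847, 2.062, 0.959]
wrist_force: [0.2, -0.6, -0.6]
finger_gap: 0.0277
```

```bash
python3 plan.py | head -4; python3 look.py r6
```

```text
22.5 q [ 0.05  0.14 -0.42 -0.71 -0.47 -0.96] tcp [ 0.6241 -0.0042  0.1579] F [ 0.24 -0.55 -0.63]
turn units [-0.   -0.02  0.02] ball [0.6851 0.0312 0.074 ]
0.22 tcp [ 0.5655 -0.0362  0.2385] shift in final tool axes cm [  0.17  -0.   -10.46] in now axes [  0.19  -0.   -10.46]
0.1096 tcp [ 0.627  -0.0007  0.154 ] shift in final tool axes cm [ 0.17 -0.    0.58] in now axes [ 0.17 -0.    0.58]
22.55 [ 0.62409   -0.0042205  0.1579598] [1.84693485 2.06211049 0.95923395] [ 0.54728737  0.29057868 -0.60479427] 0.02765533251972191
```

View pics/r6c.png

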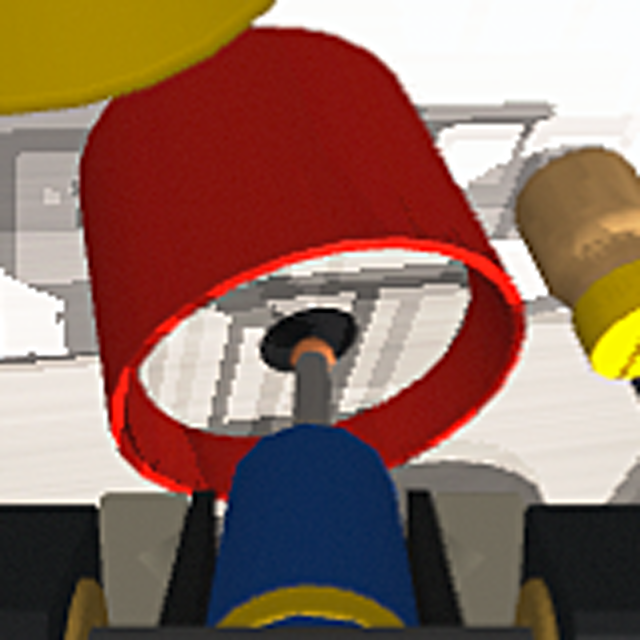

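Call:
{"fn": "play_rows", "kwargs": {
  "series": [
    [255,0,0,0.2,0,0,0],
    [255,0,0,0.2,0,0,0],
    [255,0,0,0,0,0,0]
  ]
}}

```text
clock: 22.8
eef_pos: [0.6264, -0.0028, 0.1547]
orientation: [1.847, 2.062, 0.959]
wrist_force: [0.3, 0.1, -0.9]
finger_gap: 0.0275
```

Call:
{"fn": "play_rows", "kwargs": {
  "series": [
    [255,0,0,0.2,0,0,0],
    [255,0,0,0,0,0,0]
  ]
}}

```text
clock: 22.97
eef_pos: [0.6276, -0.0023, 0.1533]
orientation: [1.847, 2.062, 0.959]
wrist_force: [-0.0, -0.4, -0.2]
finger_gap: 0.0273
```

Call:
{"fn": "play_rows", "kwargs": {
  "series": [
    [255,0,0,0.2,0,0,0],
    [255,0,0,0,0,0,0]
  ]
}}

```text
clock: 23.13
eef_pos: [0.6287, -0.0016, 0.1518]
orientation: [1.847, 2.062, 0.959]
wrist_force: [-1.4, -0.1, 0.8]
finger_gap: 0.0277
```

Call:
{"fn": "play_rows", "kwargs": {
  "series": [
    [255,0,0,0.2,0,0,0],
    [255,0,0,0,0,0,0]
  ]
}}

```text
clock: 23.3
eef_pos: [0.6299, -0.001, 0.1503]
orientation: [1.847, 2.062, 0.959]
wrist_force: [-0.9, -0.5, 0.5]
finger_gap: 0.0274
```

```bash
python3 plan.py | head -4; python3 look.py r7
```

```text
23.3 q [ 0.05  0.16 -0.41 -0.72 -0.46 -0.94] tcp [ 0.6299 -0.001   0.1503] F [-0.91 -0.48  0.52]
turn units [ 0.   -0.02  0.02] ball [0.6908 0.0344 0.0664]
0.22 tcp [ 0.5655 -0.0362  0.2385] shift in final tool axes cm [  0.17  -0.02 -11.47] in now axes [  0.19  -0.02 -11.47]
0.1096 tcp [ 0.627  -0.0007  0.154 ] shift in final tool axes cm [ 0.17 -0.02 -0.43] in now axes [ 0.17 -0.02 -0.43]
23.35 [ 0.62982822 -0.00101313  0.15045231] [1.84672545 2.06178659 0.95947419] [-1.11103236 -0.26772368  0.96780259] 0.02754135736246858
```

View pics/r7c.png

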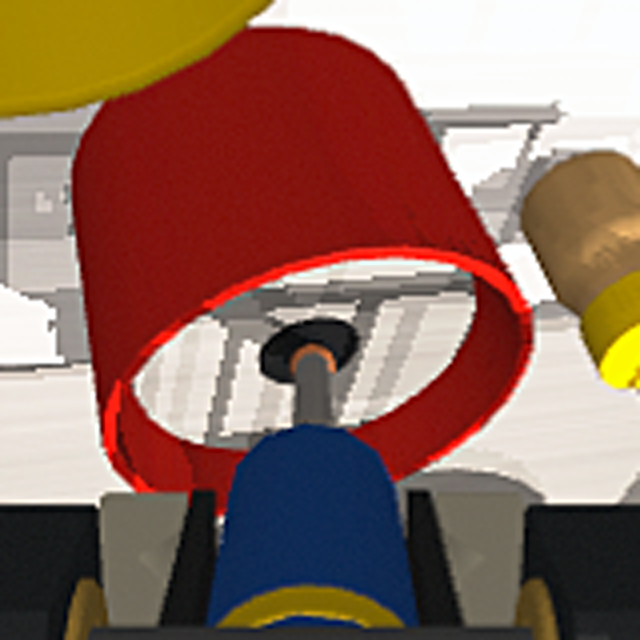

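Call:
{"fn": "play_rows", "kwargs": {
  "series": [
    [255,0,0,0.15,0,0,0],
    [255,0,0,0,0,0,0],
    [255,0,0,0,0,0,0],
    [255,0,0,0,0,0,0]
  ]
}}

```text
clock: 23.68
eef_pos: [0.6306, -0.0005, 0.1494]
orientation: [1.847, 2.062, 0.959]
wrist_force: [-1.7, -0.7, 2.1]
finger_gap: 0.0276
```

Call:
{"fn": "play_rows", "kwargs": {
  "series": [
    [255,0,0,0,0,0,0],
    [255,0,0,0,0,0,0],
    [255,0,0,0,0,0,0],
    [255,0,0,0,0,0,0]
  ]
}}

```text
clock: 24.02
eef_pos: [0.6305, -0.0006, 0.1493]
orientation: [1.847, 2.062, 0.959]
wrist_force: [-0.9, -0.6, 1.1]
finger_gap: 0.0271
```

Call:
{"fn": "play_rows", "kwargs": {
  "series": [
    [255,0,0,0,0,0,0],
    [255,0,0,0,0,0,0],
    [255,0,0,0,0,0,0],
    [255,0,0,0,0,0,0]
  ]
}}

```text
clock: 24.35
eef_pos: [0.6306, -0.0005, 0.1493]
orientation: [1.847, 2.062, 0.959]
wrist_force: [-1.1, -0.1, 2.1]
finger_gap: 0.0273
```

```bash
python3 plan.py | head -2; python3 look.py r8
```

```text
24.35 q [ 0.06  0.16 -0.41 -0.73 -0.46 -0.94] tcp [ 6.306e-01 -5.000e-04  1.493e-01] F [-1.05 -0.1   2.11]
turn units [ 0.   -0.02  0.02] ball [0.6915 0.0349 0.0654]
24.4 [ 6.30538712e-01 -5.41318565e-04  1.49304473e-01] [1.8467199  2.06194036 0.95938501] [ 0.40446619 -1.10582215  2.04477544] 0.027536082644781395
```

View pics/r8c.png

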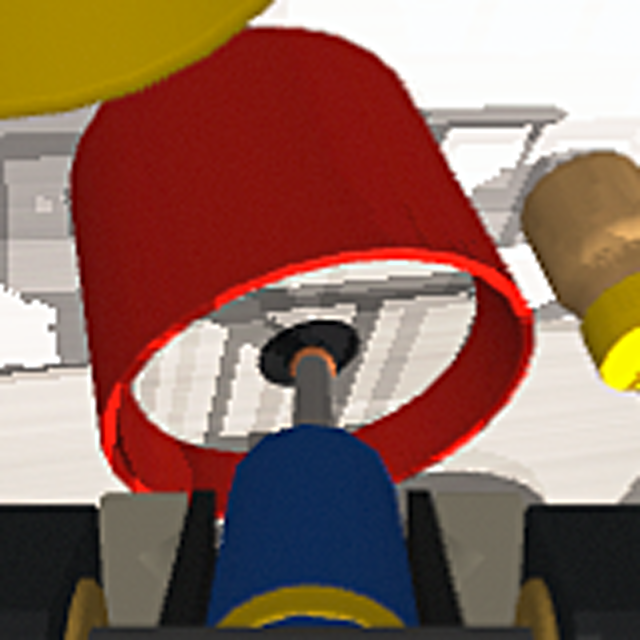

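Call:
{"fn": "play_rows", "kwargs": {
  "series": [
    [255,0,0,-0.3,0,0,0],
    [255,0,0,-0.8,0,0,0],
    [255,0,0,-1.3,0,0,0],
    [255,0,0,-1.6,0,0,0],
    [255,0,0,-1.8,0,0,0],
    [255,0,0,-1.8,0,0,0],
    [255,0,0,-1.8,0,0,0],
    [255,0,0,-1.8,0,0,0]
  ]
}}

```text
clock: 25.07
eef_pos: [0.5665, -0.0372, 0.236]
orientation: [1.847, 2.062, 0.959]
wrist_force: [-0.1, -0.1, -1.3]
finger_gap: 0.0275
```

Call:
{"fn": "play_rows", "kwargs": {
  "series": [
    [255,0,0,-1.8,0,0,0],
    [255,0,0,-1.8,0,0,0],
    [255,0,0,-1.8,0,0,0],
    [255,0,0,-1.5,0,0,0],
    [255,0,0,0,0,0,0],
    [255,0,0,0,0,0,0]
  ]
}}

```text
clock: 25.57
eef_pos: [0.529, -0.0594, 0.289]
orientation: [1.846, 2.06, 0.96]
wrist_force: [0.4, 0.2, -1.6]
finger_gap: 0.0276
```

```bash
cat > home.py <<'E'
from ik2 import *
G=np.array([[0,1,0],[1,0,0],[0,0,-1.]]).T
st=manip.get_state(); R=Ro.from_rotvec(st["orientation"]).as_matrix(); p=np.array(st["eef_pos"]); q=np.array(st["joint_pos"])
w=Ro.from_matrix(R.T@G).as_rotvec(); print(st["clock"],q.round(2),p.round(4),np.round(st["wrist_force"],2)); print("turn",(np.degrees(w)/6).round(3)); print("world to go cm",((np.array([.4875,.3335,.2566])-p)*100).round(2))
import sys
if len(sys.argv)>1:
    for t in np.linspace(0,1,6):
        q,e=ik6(p,R@Ro.from_rotvec(w*t).as_matrix(),q); print(t,q.round(2),round(e,5),round(smin(q),3))
    for t in np.linspace(0,1,4):
        q,e=ik6(p+t*(np.array([.4875,.3335,.2566])-p),G,q); print(t,q.round(2),round(e,5),round(smin(q),3))
E
python3 home.py 1
```

```text
25.5667 [-0.04 -0.15 -0.43 -0.53 -0.75 -1.12] [ 0.529  -0.0594  0.289 ] [ 0.44  0.19 -1.63]
turn [ 5.968 -3.027  1.003]
world to go cm [-4.15 39.29 -3.24]
0.0 [-0.04 -0.15 -0.43 -0.53 -0.75 -1.12] 0.0 0.062
0.2 [ 0.07 -0.14 -0.43 -0.32 -0.79 -1.39] 0.0 0.069
0.4 [ 0.15 -0.1  -0.4  -0.18 -0.88 -1.56] 0.0 0.083
0.6000000000000001 [ 0.2  -0.05 -0.35 -0.1  -1.   -1.68] 0.0 0.099
0.8 [ 0.23  0.02 -0.28 -0.04 -1.13 -1.77] 0.0 0.116
1.0 [ 0.26  0.09 -0.21  0.   -1.27 -1.83] 0.0 0.132
0.0 [ 0.26  0.09 -0.21  0.   -1.27 -1.83] 0.0 0.132
0.3333333333333333 [ 0.52  0.07 -0.26  0.   -1.24 -2.09] 0.0 0.13
0.6666666666666666 [ 0.75  0.12 -0.23  0.   -1.22 -2.32] 0.0 0.13
1.0 [ 0.93  0.21 -0.15  0.   -1.22 -2.5 ] 0.0 0.131
```

Call:
{"fn": "play_rows", "kwargs": {
  "series": [
    [255,0,0,0,0.746,-0.378,0.125],
    [255,0,0,0,0.746,-0.378,0.125],
    [255,0,0,0,0.746,-0.378,0.125],
    [255,0,0,0,0.746,-0.378,0.125],
    [255,0,0,0,0.746,-0.378,0.125],
    [255,0,0,0,0.746,-0.378,0.125],
    [255,0,0,0,0.746,-0.378,0.125],
    [255,0,0,0,0.746,-0.378,0.125]
  ]
}}

```text
clock: 26.23
eef_pos: [0.5296, -0.0586, 0.2874]
orientation: [-2.218, -2.22, 0.009]
wrist_force: [-0.6, 0.4, -0.7]
finger_gap: 0.0278
```

Call:
{"fn": "play_rows", "kwargs": {
  "series": [
    [255,0,0,0,0,0,0],
    [255,0,0,0,0,0,0],
    [255,0,0,0,0,0,0]
  ]
}}

```text
clock: 26.48
eef_pos: [0.5296, -0.0587, 0.2866]
orientation: [-2.218, -2.221, 0.002]
wrist_force: [-1.8, 0.5, -1.9]
finger_gap: 0.0277
```

```bash
python3 home.py
```

```text
26.4833 [ 0.26  0.09 -0.21 -0.   -1.26 -1.83] [ 0.5296 -0.0587  0.2866] [-1.85  0.49 -1.92]
turn [-0.028 -0.008  0.016]
world to go cm [-4.21 39.22 -3.  ]
```

Call:
{"fn": "play_rows", "kwargs": {
  "series": [
    [255,2.0,-0.22,0,-0.03,0,0],
    [255,3.0,-0.32,0,0,0,0],
    [255,3.0,-0.32,0,0,0,0],
    [255,3.0,-0.32,0,0,0,0],
    [255,3.0,-0.32,0,0,0,0],
    [255,3.0,-0.32,0,0,0,0],
    [255,3.0,-0.32,0,0,0,0],
    [255,3.0,-0.32,0,0,0,0]
  ]
}}

```text
clock: 27.15
eef_pos: [0.504, 0.1717, 0.2884]
orientation: [2.22, 2.222, 0.006]
wrist_force: [0.3, 0.4, -0.6]
finger_gap: 0.0275
```

Call:
{"fn": "play_rows", "kwargs": {
  "series": [
    [255,3.0,-0.32,0,0,0,0],
    [255,3.0,-0.32,0,0,0,0],
    [255,3.0,-0.32,0,0,0,0],
    [255,3.0,-0.32,0,0,0,0],
    [255,3.0,-0.32,0,0,0,0],
    [255,1.2,-0.16,0,0,0,0],
    [255,0,0,0,0,0,0],
    [255,0,0,0,0,0,0]
  ]
}}

```text
clock: 27.82
eef_pos: [0.4867, 0.3327, 0.2879]
orientation: [2.219, 2.224, 0.002]
wrist_force: [-0.3, 0.9, -1.8]
finger_gap: 0.0276
```

Call:
{"fn": "play_rows", "kwargs": {
  "series": [
    [255,0,0,1.0,0,0,0],
    [255,0,0,1.5,0,0,0],
    [255,0,0,0.5,0,0,0],
    [255,0,0,0,0,0,0],
    [255,0,0,0,0,0,0],
    [255,0,0,0,0,0,0]
  ]
}}

```text
clock: 28.32
eef_pos: [0.4876, 0.3326, 0.2586]
orientation: [2.22, 2.222, 0.003]
wrist_force: [-0.1, 0.7, -1.3]
finger_gap: 0.0279
```

```bash
python3 home.py; python3 look.py h1
```

```text
28.3167 [ 0.93  0.2  -0.15  0.   -1.22 -2.5 ] [0.4876 0.3326 0.2586] [-0.07  0.71 -1.29]
turn [ 0.02  -0.009  0.007]
world to go cm [-0.01  0.09 -0.2 ]
28.3667 [0.48758541 0.33282762 0.25873651] [2.22004625 2.22187429 0.00378411] [ 0.22772342  0.84350927 -0.57990026] 0.02757991921773277
```

View pics/h1c.png

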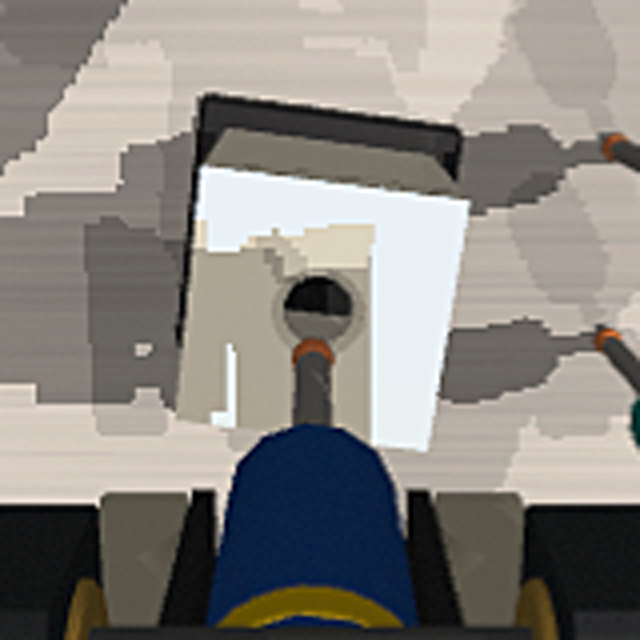

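Call:
{"fn": "play_rows", "kwargs": {
  "series": [
    [255,0.1,0,0.8,0,0,0],
    [255,0,0,1.0,0,0,0],
    [255,0,0,1.0,0,0,0],
    [255,0,0,0.5,0,0,0],
    [255,0,0,0,0,0,0],
    [255,0,0,0,0,0,0]
  ]
}}

```text
clock: 28.87
eef_pos: [0.4871, 0.3338, 0.2243]
orientation: [2.219, 2.222, -0.0]
wrist_force: [-0.1, 0.4, -0.5]
finger_gap: 0.0274
```

```bash
python3 home.py; python3 look.py h2
```

```text
28.8667 [ 0.93  0.23 -0.2   0.   -1.15 -2.5 ] [0.4871 0.3338 0.2243] [-0.07  0.43 -0.45]
turn [0.006 0.007 0.013]
world to go cm [ 0.04 -0.03  3.23]
28.9167 [0.4873294  0.33403092 0.22487735] [2.21920532e+00 2.22240178e+00 1.50183117e-03] [ 0.30141445  0.15803601 -0.24739512] 0.027724698728516323
```

View pics/h2c.png

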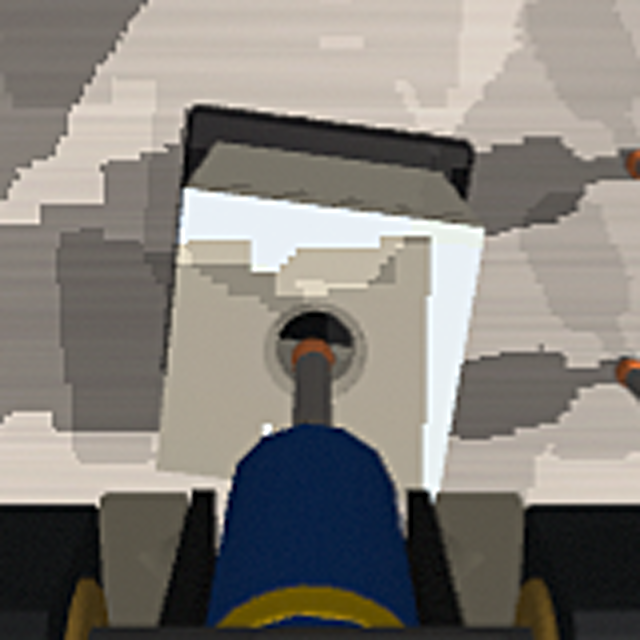

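Call:
{"fn": "play_rows", "kwargs": {
  "series": [
    [255,0.05,0,0.6,0,0,0],
    [255,0,0,0.9,0,0,0],
    [255,0,0,0.9,0,0,0],
    [255,0,0,0.9,0,0,0],
    [255,0,0,0.9,0,0,0],
    [255,0,0,0,0,0,0]
  ]
}}

```text
clock: 29.42
eef_pos: [0.4863, 0.3335, 0.1802]
orientation: [2.22, 2.222, -0.004]
wrist_force: [-0.6, -0.8, -2.0]
finger_gap: 0.0275
```

Call:
{"fn": "play_rows", "kwargs": {
  "series": [
    [255,0,0,0.9,0,0,0],
    [255,0,0,0.9,0,0,0],
    [255,0,0,0.9,0,0,0],
    [255,0,0,0.9,0,0,0],
    [255,0,0,0.5,0,0,0],
    [255,0,0,0,0,0,0],
    [255,0,0,0,0,0,0]
  ]
}}

```text
clock: 30.0
eef_pos: [0.4873, 0.3344, 0.1416]
orientation: [2.219, 2.222, 0.001]
wrist_force: [-1.2, 0.1, -1.4]
finger_gap: 0.0277
```

```bash
python3 home.py; python3 look.py h3
```

```text
30.0 [ 0.93  0.3  -0.3   0.   -0.97 -2.5 ] [0.4873 0.3344 0.1416] [-1.18  0.07 -1.42]
turn [0.009 0.002 0.013]
world to go cm [ 0.02 -0.09 11.5 ]
30.05 [0.48750115 0.33460659 0.14207659] [2.21939898e+00 2.22236103e+00 2.09625802e-03] [ 0.28157611 -0.83203613 -0.85115641] 0.027578398515314073
```

View pics/h3c.png

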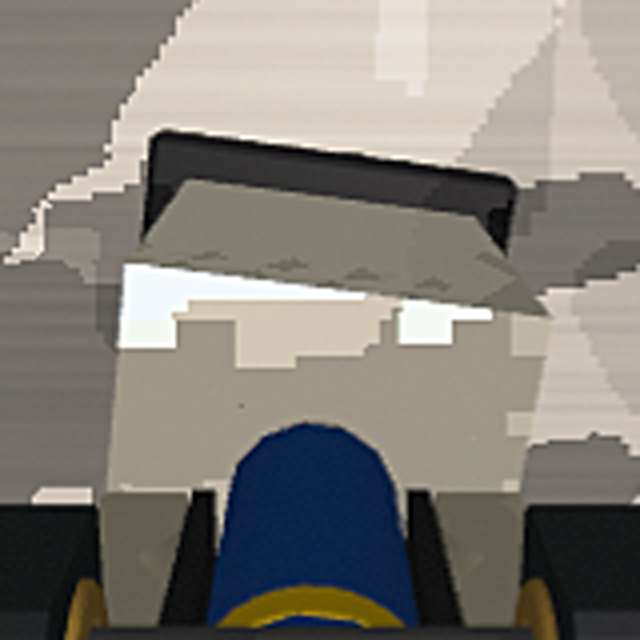

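Call:
{"fn": "play_rows", "kwargs": {
  "series": [
    [255,0,0,0.3,0,0,0],
    [255,0,0,0,0,0,0],
    [255,0,0,0,0,0,0],
    [255,0,0,0,0,0,0]
  ]
}}

```text
clock: 30.38
eef_pos: [0.4874, 0.3346, 0.1392]
orientation: [2.22, 2.222, 0.002]
wrist_force: [0.1, 0.3, -2.3]
finger_gap: 0.0275
```

Call:
{"fn": "play_rows", "kwargs": {
  "series": [
    [255,0,0,0.15,0,0,0],
    [255,0,0,0,0,0,0],
    [255,0,0,0,0,0,0]
  ]
}}

```text
clock: 30.63
eef_pos: [0.4873, 0.3344, 0.1374]
orientation: [2.22, 2.222, 0.002]
wrist_force: [-0.3, -0.0, -1.5]
finger_gap: 0.0271
```

Call:
{"fn": "play_rows", "kwargs": {
  "series": [
    [255,0,0,0.07,0,0,0],
    [255,0,0,0,0,0,0],
    [165,0,0,0,0,0,0],
    [150,0,0,0,0,0,0],
    [100,0,0,0,0,0,0],
    [50,0,0,0,0,0,0],
    [0,0,0,0,0,0,0],
    [0,0,0,0,0,0,0]
  ]
}}

```text
clock: 31.3
eef_pos: [0.4874, 0.3345, 0.1368]
orientation: [2.22, 2.222, 0.002]
wrist_force: [0.7, -0.5, 0.9]
finger_gap: 0.0569
```

Call:
{"fn": "play_rows", "kwargs": {
  "series": [
    [0,0,0,0,0,0,0],
    [0,0,0,0,0,0,0],
    [0,0,0,-1,0,0,0],
    [0,0,0,-2,0,0,0],
    [0,0,0,-3,0,0,0],
    [0,0,0,-4,0,0,0],
    [0,0,0,-4,0,0,0],
    [0,0,0,-2,0,0,0]
  ]
}}

```text
clock: 31.97
eef_pos: [0.4884, 0.335, 0.3032]
orientation: [2.218, 2.222, 0.012]
wrist_force: [0.5, 1.1, 0.5]
finger_gap: 0.0876
```

Call:
{"fn": "play_rows", "kwargs": {
  "series": [
    [0,0,0,0,0,0,0],
    [0,0,0,0,0,0,0],
    [0,0,0,0,0,0,0],
    [0,0,0,0,0,0,0]
  ]
}}

```text
clock: 32.3
eef_pos: [0.4866, 0.334, 0.2957]
orientation: [2.22, 2.222, -0.001]
wrist_force: [-0.5, 0.5, -0.1]
finger_gap: 0.0877
```

```bash
python3 look.py e1; python3 -c "
from h import *
s=manip.capture('side')[:,:,::-1];cv2.imwrite('pics/e1s.png',s)"
```

```text
32.35 [0.48668038 0.33396984 0.29557341] [ 2.21964141e+00  2.22223057e+00 -1.69660427e-03] [-0.27485501 -1.02861587 -0.01929449] 0.0881850494793585
```

View pics/e1c.png

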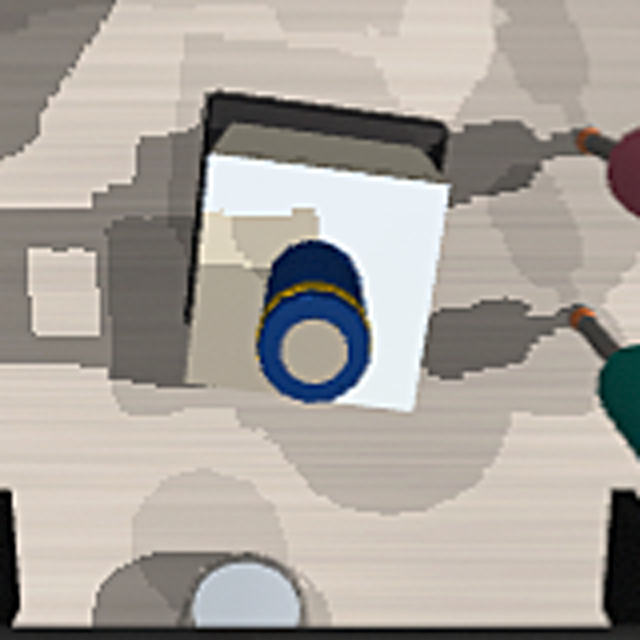

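View pics/e1s.png

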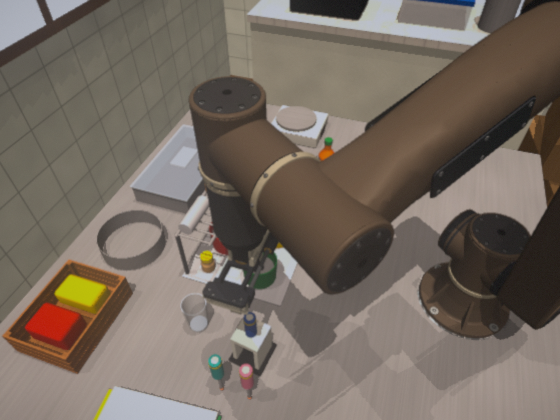

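```bash
python3 pl.py e1 314,351,.177
python3 - <<'E'
from h import *
a=cv2.imread("pics/side0.png").astype(int);b=cv2.imread("pics/e1s.png").astype(int)
print("side handle diff",np.abs(a[308:345,238:265]-b[308:345,238:265]).mean())
f=np.load("e1.npz"); c=tuple(f[k] for k in f.files)
print(tri(["wrist","side"],[(200+314/4-.4,120+351/4-.4),(249.4,317)],[c,cal("side")]))
print(manip.finish_job())
E
```

```text
314,351,.177 [[0.4886 0.3354 0.177 ]]
side handle diff 21.158825492158826
(array([0.48789295, 0.33535356, 0.17775518]), [np.float64(0.00045910976262712543), np.float64(0.0004591097626271357)])
the job is handed in; nothing more can be done
None
```

I took the blue thermometer from its stand, touched the black dots in the order yellow, green, red, hung it back, let go and handed the job in at about 32 s. The hand-in gave no verdict, so what follows is from my own readings.

- **Contacts:** I estimate about 2.4 N on yellow, 2.1 N on green and 3 N on red, each held for about 1 s. Single force readings scatter by about 0.5 N. The close pictures show the foot on the dot each time, with the spring pushed in about 5 mm.
- **Red tub:** My first lean, straight towards the robot, ran joints 3 and 6 to their limits and the tool drifted. I stopped short of the rack, backed out and leaned 40° towards the robot and 30° sideways instead. In that pose the probe passed about 38 mm (calculated) in front of the bar, and I saw no sign of contact.
- **Back in the stand:** The handle top was at (0.488, 0.335, 0.178) m, against (0.487, 0.334, 0.176) m at the start. It looks upright, the gripper is open, and the tool is about 16 cm above where it let go.
- **Check that disagreed:** The pixel comparison of the handle in the side view before and after showed a clear difference (mean 21). I put this down to the arm's changed shadow, but did not confirm it.
- **Not measured:** I only looked over the other things in the pictures; those in view seemed in place. In the last side view the arm hid part of the scene, including the bowl and spoon.

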